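# Ease the spring clip off the detector stay's post with the hand wedge

## Task

The slotted stay of the instrument's black detector head is held on its grooved post by a U-shaped spring clip, a little stuck with old lacquer: take the hand wedge from its stand, slide it point down along the post under the back of the clip and ease the clip off slowly, never leaning hard on clip, post or stay, so that it is left lying on the stay. Use the wedge for this, not the fingers. Then put the wedge back in its slot in the stand, put the clip in the steel dish, and leave everything else where it is.

Things in the scene. Friction and masses are not known exactly. Their poses are not given: they have to be found in the camera images.
- post_head (a point): Centre of the top of the upright steel post that comes up through the stay's slot. x axis: level, along the slot, from the post towards the slot's free end; z up. Head 17 mm across, 4.5 mm tall; below it the post is 14 mm across (groove). The stay's top face is 18 mm below this point. The black detector head (on the -x side) starts 53 mm from the post axis and rises 15 mm above this point.
- slot_end (a point): Middle of the free end of the slot, on the stay's top face, same axes as post_head, 50 mm ahead (+x) of the post axis. The stay is a fixed level aluminium strip 46 mm wide and 5 mm thick; its slot is 19 mm wide and starts 11 mm behind the post axis; 16 mm beyond this point it is bent down to a foot. Below its top face 40 mm of depth are free under the slot.
- clip_back (a point): Middle of the back of the spring clip, half-way up. Loose, 32 g, plain steel strip 12 mm tall on edge, U-shaped from above: back 3 mm thick (x), 25 mm wide (y); two legs run from its ends to its -x, 22 mm long plus flared ends. x axis: out of the U through the back; z up. On the post it lies 12.4 mm ahead (+x) of the post axis, 12 mm below post_head, axes along post_head's.
- clip: The clip: origin on its lower edge, 12.4 mm behind clip_back (on the post axis while on the post). Between back and post head 2.4 mm are open, 12.6 mm wide. Pushing the back to +x spreads the sprung legs round the post but old lacquer makes them give slowly: hurry drives the force up. Past 6 mm they ease, past 11 mm it is off, lying on the stay. 30 N of squeeze from the wedge (about twice its down push) bends it; same limit for post and stay.
- lifter_handle (a point): Centre of the black upright handle of the hand wedge (about 90 g), 20 x 20 mm in section, 62 mm tall. x axis: level, from the wedge's flat face to its sloping face; z up, away from the point. It starts in the stand, point down. Below the handle: steel collar 28 mm (y) x 20 mm (x), 5 mm thick, then the steel blade, 8 mm wide (y), 56 mm from collar to point.
- lifter_tip (a point): Point of the wedge, on its flat face, 92 mm below lifter_handle and 10 mm behind it (-x); same axes. The blade is 1.6 mm thick at the point and 17.6 mm (towards +x) 50 mm above it, sloping evenly. Flat face to the post, slope to the clip's back, it drives the clip off to +x as it goes down; the clip is off once the point is 27 to 31 mm below the stay's top; at 36 mm the collar nears the post.
- lifter: The hand wedge: origin at its point, same axes as lifter_tip; z upright.
- stand_slot (a point): Centre of the wedge's slot in the top face of the fixed dark wooden tool stand (74 x 136 mm, 62 mm high): 24 mm (own x) by 14 mm (own y), open below. Put away, the wedge hangs by its collar on this face, its x axis along the slot's, its point 9.5 mm behind (-x) the slot's centre and 56 mm below. Two short drivers stand 54 and 80 mm away in +y, rising up to 33 mm above the top.
- dish_mid (a point): Centre of the round steel parts dish (fixed on the table, 104 mm across the rim, 26 mm high, 3 mm wall), half-way up.
- mount: Turntable, post, stay and detector head, fixed on the white instrument's deck. Origin at the turntable's underside centre; the post axis is 35 mm ahead in its x axis (that of post_head); the post's top is 73 mm above it.
- dust_cap: Bystander, to be left alone: low black plastic cap, 54 mm across, 15 mm high, on the instrument's white deck.
- filter_ring: Bystander, to be left alone: aluminium ring, 48 mm across, 8 mm high, on the deck.
- screwdriver: Bystander, to be left alone: screwdriver lying on the table, 170 mm.
- tape: Bystander, to be left alone: roll of paper tape, 84 mm across, 20 mm high.
- mug: Bystander, to be left alone: white mug, 95 mm high.
- jar: Bystander, to be left alone: small clear jar, 48 mm across, 55 mm high.
- lens_box: Bystander, to be left alone: cardboard box 70 x 70 x 30 mm.
- wrench: Bystander, to be left alone: small steel wrench lying on the table, 130 mm.

How it is judged:
On the way, in this order (a step that is already met when the one before it is completed fails the run):
1. the wedge's point is down between the post and the back of the clip, the clip still on the post (z of lifter_tip in the frame of post_head below -0.011 m and x of lifter_tip in the frame of post_head between 0.0055 and 0.0125 m and y of lifter_tip in the frame of post_head between -0.006 and 0.006 m and horizontal distance between clip_back and post_head below 0.018 m), for 0.05 s.
2. the clip is off the post (its back more than 23 mm from the post axis) and lies flat and still on the stay (horizontal distance between clip_back and post_head between 0.023 and 0.075 m and angle between clip's own z axis and vertical below 0.2 rad and z of clip_back in the frame of post_head between -0.017 and -0.007 m and linear speed of clip below 0.05 m/s), for 0.2 s.
At the end, for the whole second after the job is handed in: The clip rests in the steel dish (its back within 35 mm of the dish's centre, lower than 30 mm above the table); the wedge hangs still and upright in its slot in the stand, down on its collar (point within 14 mm of the slot's centre seen from above, under 10 mm above the table) (horizontal distance between clip_back and dish_mid below 0.035 m and height (world z) of clip_back below 0.03 m and linear speed of each of clip, lifter below 0.03 m/s and angle between lifter's own z axis and vertical below 0.08 rad and horizontal distance between lifter_tip and stand_slot below 0.014 m and height (world z) of lifter_tip below 0.01 m); the robot touches nothing.
It fails at once if the wedge is pressed against the clip with 30 N or more (contact force between lifter and clip above 30 N).
It fails at once if the wedge is pressed against the post, stay or detector head with 30 N or more (contact force between lifter and mount above 30 N).
It fails at once if the fingers touch the clip while it is still on the post (contact force between the fingers and clip above 0.5 N and horizontal distance between clip_back and post_head below 0.023 m).
It fails at once if a bystander is moved by more than 30 mm (distance of any of dust_cap, filter_ring, screwdriver, tape, mug, jar, lens_box, wrench from where it was at the start of the episode above 0.03 m).
It also fails if it takes over 72 s, if anything falls off the work surface, if the arm or the gripper's body presses on something with over 40 N, if the wrist force passes 120 N, or if a joint passes its speed limit or range.

## Robot

A 6-joint arm with a two-finger parallel gripper is mounted at the origin on the work surface. World frame = base frame: x ahead of the robot, y to its left, z up, the work surface at z = 0. Lengths are in m, angles in rad, forces in N, time in s.
With the tool pointing down it reaches from about 0.35 to 0.975 m from the base axis. Payload 4.9 kg.
Tool frame: the origin (TCP) lies at the very end of the fingers, on their centre line; the grasp point (between the pads) lies 19 mm behind it; z points along the fingers, y is the direction in which the jaws open and shut (so a half turn about z gives the same grasp; the last joint's range is limited). The gripper opens to 85 mm and grips with 20 to 120 N. Pads are 22 mm wide; open, the fingers measure 114 mm over their backs; the gripper's body (76 mm by 85 mm) begins 54 mm behind the grasp point. The pads swing forward as they close: fully open they stand 13 mm farther back than shut.
Start: joints at [1.096, 0.053, 1.613, -0, 1.476, -0.119], TCP at [0.218, 0.586, 0.231] pointing down, gripper open.
Joint ranges: [-3.01, 3.01], [-1.01, 2.22], [0.06, 2.58], [-1.02, 4.17], [0.09, 2.62], [-3.14, 3.14]. Speed limits (rad/s): [2.57, 2.57, 3.14, 3.14, 3.14, 3.14].

## Interface

Orientations are given as a rotation vector (axis times angle).
In Python, from station import ctrl gives the robot as it stands.
- The arm moves only by the tool apply_moves, never from a script. Its argument "deltas" is a list of rows, each a list of 5 numbers: the shift along the tool's x, y, z in m, then the turn about the tool's z in rad, then the gripper's target within -1 to 1 (fully open at 1, half-way at 0, shut at -1). A call has exactly 8 rows; each row shifts and turns the pose as measured when the row begins, along the tool's axes as they then stand; what a row does not reach is not made up. A row lasts 1/8 s, in which the tool goes at most 62.5 mm and 10.7 degrees, less where a joint would pass 70% of its speed; a pose out of reach is approached as far as the arm can. A call with a gripper value outside its range is refused whole. The fingers move at their own pace and stop on an object; "grip_force" is the grip in N (left out, the last holds). Time passes only in rows, so rows that do not move let the fingers close, or fill a call up. It gives the time, the measured TCP pose, the force and the opening at its end, in the units of the state.
- ctrl.get_obs(): the state, without advancing time (a new reading comes with each control period).
- ctrl.get_image(name): name is "scene" or "top" or "wrist"; returns a dict with "img" (384x512x3 uint8, red, green, blue), "range_z" (384x512 float32, m along the optical axis (not along the pixel's ray), 0 where there is no reading), "mtx" (3x3 intrinsics, pixels), "eye" and "attitude" of the camera in the world; the wrist camera has in their place "mount" (4x4, takes a point from camera to tool coordinates, whose origin is the TCP and whose axes are the flange's). Camera axes: x right, y down, z forward; pixel columns grow to the right and rows downward; lengths in m; the calibration is good to about 2 mm. A picture is of the moment at which its call begins: read the wrist's pose just before it.
- ctrl.finish_job(): hands the job in, once; it reports no verdict.
Trained networks look in a picture, given as the dict that the camera call returned (one of the last four; its "shot" number tells which), for a name from the list of things; names that differ only in an ending like _2 or _b are one class to them, and where a whole thing is asked for, a point or a joint stands for the part that bears it (a point fixed in the world has none). Each returns a list of dicts, best first, with "confidence" (0 to 1); they miss things now and then, are a little off and sometimes report something else, mostly with a low value. They report only what shows in the picture. A call takes as long as a camera call.
- ctrl.search_frame(picture, target): "extent" ([left, top, width, height] in pixels, round what is visible of it).
- ctrl.spot_point(picture, target): "uv" ([column, row] in pixels: a listed point, or the origin of a listed thing).
The state is a dict: "t": time; "q": joint angles; "dq": joint speeds; "effort": joint torques, N m; "tool_pos": TCP position; "tool_rot": TCP orientation; "contact_force": force on the tool from outside, world axes, zero at the start; "wrist_torque": the same for the moment, N m; "opening": finger opening in m.
Only numpy, scipy, OpenCV 4.12 (cv2) and the standard library are available. Lean on these libraries where they do the work, as an engineer would, in place of code of your own. Each camera call takes 0.05 s, during which the arm holds its last target.

## Working session

There is one attempt and no reset: what is moved stays moved. The work goes in short steps, Python scripts to look and compute and a tool call to move; the robot and the scene stay as the last step left them, time stands still between calls to the robot, and variables do not carry over. Pictures are saved under pics/ and viewed, and the job is handed in when it is done.

Besides the shell and the picture viewer there is one more tool, called after "Request:" as name(argument=value, ...), one argument or row to a line, values as JSON. apply_moves: Moves the arm, as the interface text tells. Its arguments: {"type":"object","properties":{"deltas":{"type":"array"},"grip_force":{"type":"number"}},"required":["deltas"]}

```bash
ls; mkdir -p pics
cat > h.py <<'E'
import numpy as np, cv2
from scipy.spatial.transform import Rotation as R
from station import ctrl
def campose(p,obs=None):
    if 'mount' in p:
        o=obs; T=np.eye(4); T[:3,:3]=R.from_rotvec(o['tool_rot']).as_matrix(); T[:3,3]=o['tool_pos']
        return T@np.array(p['mount'])
    T=np.eye(4); a=np.array(p['attitude'])
    T[:3,:3]=a if a.shape==(3,3) else R.from_rotvec(a).as_matrix()
    T[:3,3]=p['eye']; return T
def at_depth(p,uv,d,obs=None):
    K=np.array(p['mtx']); T=campose(p,obs)
    c=np.array([(uv[0]-K[0,2])/K[0,0],(uv[1]-K[1,2])/K[1,1],1])*d
    return T[:3,:3]@c+T[:3,3]
def at_z(p,uv,z,obs=None):
    T=campose(p,obs); a=at_depth(p,uv,1,obs)-T[:3,3]
    return T[:3,3]+a*(z-T[2,3])/a[2]
def depth(p,uv,r=1):
    u,v=int(round(uv[0])),int(round(uv[1])); w=p['range_z'][max(v-r,0):v+r+1,max(u-r,0):u+r+1]; w=w[w>0]
    return float(np.median(w)) if w.size else 0
def proj(p,X,obs=None):
    T=campose(p,obs);c=T[:3,:3].T@(np.array(X)-T[:3,3]);K=np.array(p['mtx']);q=K@c;return q[:2]/q[2]
def save(p,n,crop=None,s=1):
    im=p['img'][:,:,::-1]
    if crop: x,y,w,h=crop; im=im[y:y+h,x:x+w]
    if s!=1: im=cv2.resize(im,None,fx=s,fy=s,interpolation=cv2.INTER_CUBIC)
    cv2.imwrite('pics/'+n,im)
E
python3 - <<'E'
from h import *
np.set_printoptions(precision=4,suppress=True)
o=ctrl.get_obs();print({k:np.round(v,4) for k,v in o.items()})
for n in ['scene','top','wrist']:
    p=ctrl.get_image(n); save(p,n+'0.png')
    print(n,p['mtx'],p.get('eye'),p.get('attitude'),p.get('mount'))
    for t in ['post_head','slot_end','clip_back','lifter_handle','lifter_tip','stand_slot','dish_mid','mount']:
        r=ctrl.spot_point(p,t)
        for q in r[:2]:
            d=depth(p,q['uv']); print(t,round(q['confidence'],2),np.round(q['uv'],1),at_depth(p,q['uv'],d,o) if d else None)
E
```

```text
pics
{'t': np.float64(0.0), 'q': array([ 1.096 ,  0.0534,  1.6143, -0.    ,  1.476 , -0.119 ]), 'dq': array([-0.0023,  0.0006, -0.0009, -0.0005,  0.0015,  0.0014]), 'effort': array([  0.0005, -39.3712, -37.0166,  -0.0001,   0.0073,  -0.    ]), 'tool_pos': array([0.2174, 0.5853, 0.2301]), 'tool_rot': array([-0.5558, -3.0914,  0.0031]), 'contact_force': array([ 0.59  , -0.3417, -0.2267]), 'wrist_torque': array([ 0.0495,  0.0001, -0.0156]), 'opening': np.float64(0.0857)}
scene [[392.1546   0.     256.1807]
 [  0.     392.1546 192.1791]
 [  0.       0.       1.    ]] [1.1501 0.1952 0.9828] [-1.5402 -2.2229  0.7176] None
post_head 0.96 [317.6 212.4] [0.5872 0.1457 0.1301]
post_head 0.67 [268.1 251.8] [0.7101 0.0556 0.0733]
slot_end 0.86 [295.9 210.1] [0.5696 0.0856 0.083 ]
clip_back 0.65 [306.7 215. ] [0.5723 0.1174 0.0797]
lifter_handle 0.58 [205.6 179.4] [ 0.5792 -0.1774  0.1127]
lifter_tip 0.73 [211.4 200.9] [ 0.6083 -0.1523  0.059 ]
stand_slot 0.85 [207.7 186.9] [ 0.577  -0.1764  0.075 ]
dish_mid 0.83 [191.7 164.6] [ 0.4687 -0.2917  0.0039]
mount 0.84 [326.5 234.9] [0.6139 0.1834 0.0806]
top [[355.4069   0.     253.5325]
 [  0.     355.4069 186.1399]
 [  0.       0.       1.    ]] [ 0.3476 -0.0409  1.0834] [-2.2947  1.9007 -0.2019] None
post_head 0.62 [208.6 153.3] [0.6094 0.13   0.1411]
slot_end 0.82 [221.  161.9] [0.607  0.0997 0.0823]
clip_back 0.56 [209.2 154.6] [0.6075 0.1285 0.136 ]
lifter_handle 0.67 [318.6 192.3] [ 0.561  -0.187   0.1264]
stand_slot 0.81 [312.3 196.3] [ 0.5591 -0.1798  0.0671]
dish_mid 0.71 [343.  232.9] [ 0.4782 -0.2965  0.0057]
mount 0.78 [198.  157.4] [0.5952 0.1584 0.1308]
wrist [[269.9355   0.     259.6829]
 [  0.     269.9355 190.0504]
 [  0.       0.       1.    ]] None None [[ 0.0005 -0.9512 -0.3086  0.079 ]
 [ 1.      0.0002  0.0009  0.0006]
 [-0.0007 -0.3086  0.9512 -0.1426]
 [ 0.      0.      0.      1.    ]]
lifter_tip 0.54 [189.3 289.8] [ 0.3794  0.4015 -0.0012]
```

Run:
```python
import cv2
for n in ['scene','top']:
    im=cv2.imread(f'pics/{n}0.png'); 
    im=im[110:310,130:400] if n=='scene' else im[90:290,150:420]
    cv2.imwrite(f'pics/{n}0c.png',cv2.resize(im,None,fx=2.9,fy=2.9,interpolation=cv2.INTER_CUBIC))
```

```text
(no output)
```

View pics/scene0.png

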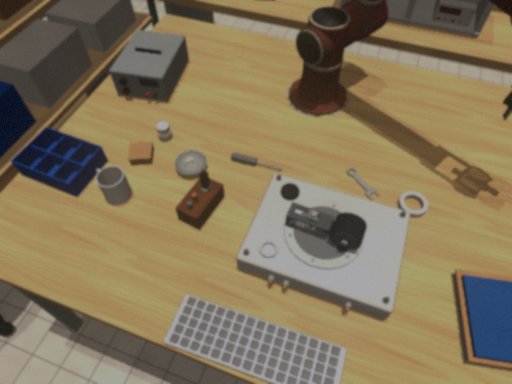

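View pics/top0.png

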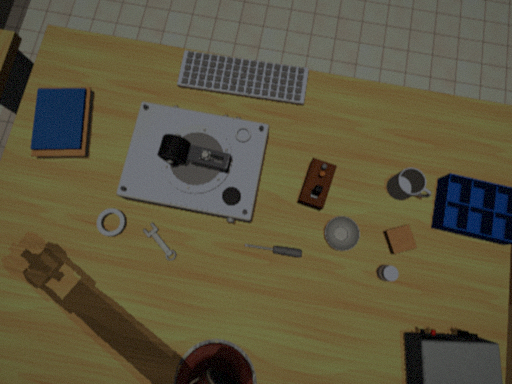

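```bash
echo
```

```text
(no output)
```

View pics/scene0c.png

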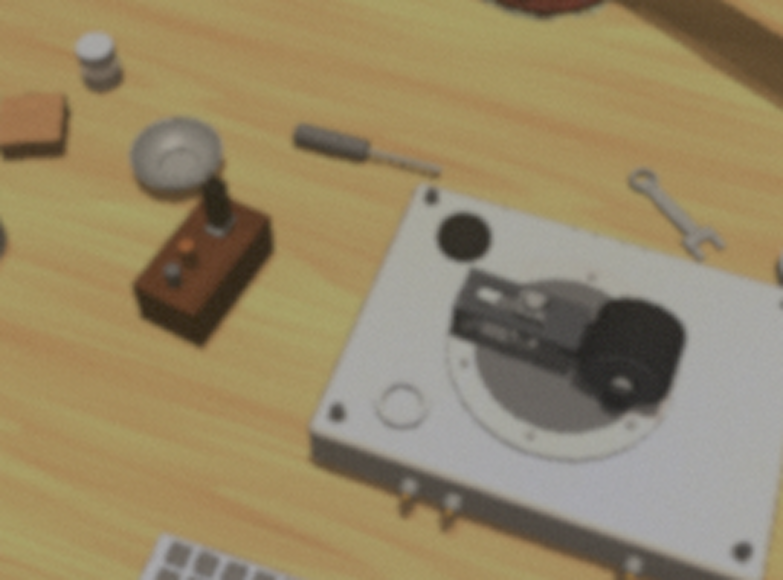

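View pics/top0c.png

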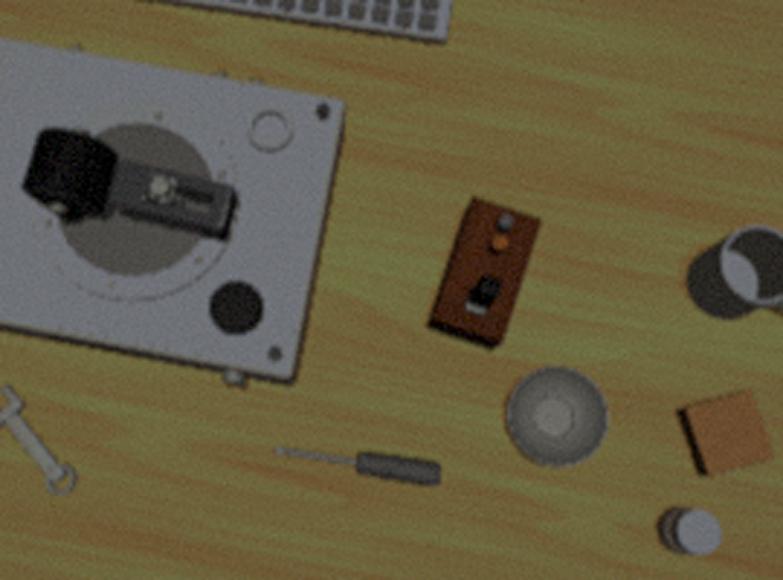

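Run:
```python
from h import *
np.set_printoptions(precision=4,suppress=True)
p=ctrl.get_image('top')
f=lambda u,v:(150+u/2.9,90+v/2.9)
def ang(a,b,z):
    A=at_z(p,f(*a),z);B=at_z(p,f(*b),z);d=B-A;return A,B,np.degrees(np.arctan2(d[1],d[0]))
print('stay edge',ang((120,205),(220,236),.115))
print('stand long R',ang((497,347),(540,218),.062))
print('stand long L',ang((430,322),(473,198),.062))
print('deck',ang((0,325),(293,380),.07))
```

```text
stay edge (array([0.5864, 0.1779, 0.115 ]), array([0.5741, 0.0761, 0.115 ]), np.float64(-96.87420503138672))
stand long R (array([ 0.5262, -0.2124,  0.062 ]), array([ 0.6665, -0.2362,  0.062 ]), np.float64(-9.608898415193346))
stand long L (array([ 0.5387, -0.1425,  0.062 ]), array([ 0.6747, -0.1653,  0.062 ]), np.float64(-9.518514361176885))
deck (array([0.4545, 0.2778, 0.07  ]), array([ 0.455 , -0.0184,  0.07  ]), np.float64(-89.91103229214734))
```

Request:
apply_moves(
  deltas=[
    [-0.055,-0.031,-0.006,0,1],
    [-0.055,-0.031,-0.006,0,1],
    [-0.055,-0.031,-0.006,0,1],
    [-0.055,-0.031,-0.006,0,1],
    [-0.055,-0.031,-0.006,0,1],
    [-0.055,-0.031,-0.006,0,1],
    [-0.055,-0.031,-0.006,0,1],
    [-0.055,-0.031,-0.006,0,1],
  ],
)

```text
t: 2.4
tool_pos: [0.5408, 0.2056, 0.2798]
tool_rot: [0.542, 3.091, 0.004]
contact_force: [0.7, 1.9, 0.7]
opening: 0.0851
```

Request:
apply_moves(
  deltas=[
    [-0.038,-0.031,-0.01,0,1],
    [-0.038,-0.031,-0.01,0,1],
    [0,0,0,-0.12,1],
    [0,0,0,-0.12,1],
    [0,0,0,0,1],
    [0,0,0,0,1],
    [0,0,0,0,1],
    [0,0,0,0,1],
  ],
)

```text
t: 3.4
tool_pos: [0.595, 0.1138, 0.3009]
tool_rot: [0.174, 3.132, 0.003]
contact_force: [0.2, -0.3, -0.0]
opening: 0.085
```

```bash
cat > look.py <<'E'
from h import *
import sys
np.set_printoptions(precision=4,suppress=True)
o=ctrl.get_obs(); p=ctrl.get_image('wrist'); save(p,sys.argv[1],s=1.5)
print(o['t'],o['tool_pos'],o['contact_force'],o['opening'])
M=R.from_rotvec(o['tool_rot']).as_matrix(); print('toolx yaw',np.degrees(np.arctan2(M[1,0],M[0,0])),'tooly yaw',np.degrees(np.arctan2(M[1,1],M[0,1])),'z',M[:,2])
for a in sys.argv[2:]:
    t,*z=a.split('=')
    for q in ctrl.spot_point(p,t)[:2]:
        d=depth(p,q['uv']); print(t,round(q['confidence'],2),np.round(q['uv'],1),'D',at_depth(p,q['uv'],d,o) if d else None, 'Z',at_z(p,q['uv'],float(z[0]),o) if z else '')
np.savez('last.npz',img=p['img'],rz=p['range_z'],mtx=p['mtx'],mount=p['mount'],tp=o['tool_pos'],tr=o['tool_rot'])
E
python3 look.py w1.png post_head slot_end clip_back clip mount
```

```text
3.4 [0.595  0.1138 0.3009] [ 0.1762 -0.2987 -0.0131] 0.08502868698937553
toolx yaw 173.62923813094693 tooly yaw 83.62985802874502 z [ 0.0049  0.0018 -1.    ]
post_head 0.85 [282.7 183.5] D [0.6079 0.1401 0.1479] Z 
slot_end 0.85 [241.7 175.1] D [0.6091 0.0889 0.0857] Z 
slot_end 0.69 [ 32.6 174. ] D [ 0.572  -0.1742  0.1083] Z 
clip_back 0.68 [270.2 177.6] D [0.6181 0.1274 0.0816] Z 
clip 0.58 [281.8 181.7] D [0.6057 0.1392 0.1477] Z 
mount 0.75 [302.  167.6] D [0.5964 0.1656 0.13  ] Z
```

View pics/w1.png

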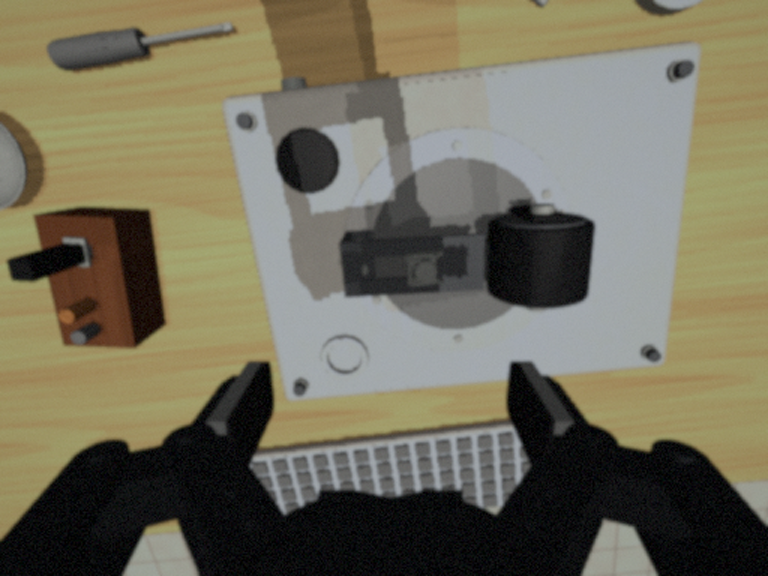

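Run:
```python
import numpy as np,cv2
d=np.load('last.npz');im=d['img'][135:215,205:410,::-1].astype(float)
im=np.clip(im*2.2,0,255).astype('uint8')
cv2.imwrite('pics/w1c.png',cv2.resize(im,None,fx=3.9,fy=3.9,interpolation=cv2.INTER_CUBIC))
from h import *
p={'mtx':d['mtx'],'mount':d['mount'],'range_z':d['rz']};o={'tool_pos':d['tp'],'tool_rot':d['tr']}
for v in range(150,202,3):
    print(v,' '.join('%4d'%round(1000*at_depth(p,(u,v),d['rz'][v,u],o)[2]) if d['rz'][v,u]>0 else '   .' for u in range(222,330,4)))
```

```text
150   75   75   81   79   80   81   81   80   81   80   81   81   80   81   80   81   80   80   80   81   81   82   81   81   82   81  124
153   74   75   80   80   80   80   81   81   81   80   82   82   82   80   80   81   81   81   82   83   80   80   81   81   82   81  125
156   74   75   94   85   85   85   86   82   83   81   81   82   81   80   82   81   81   81   81   82   81   81   82  127  127  130  125
159   77   75  114   85   85   85   85   81   82   82  128  128  129  130  130  130  131  130  130  130  131  130  129  132  130  130  125
162   74  130  130  130  130  131  130  129  130  132  131  131  131  130  130  130  131  130  129  130  129  131  131  131  129  131  125
165   75  132  131  129  130  130  130  130  130  130  130  129  130  131  131  130  131  131  130  130  131  130  130  129  131  131  127
168   75   76  130  130  131  129  128  131  130  129  131  129  130  131  131  133  136  133  142  130  130  130  131  129  130  130  126
171   75   76  131  130  130  130  130  130  131  131   81   80   87  142  142  141  142  142  131  131  130  129  131  131  13
[... 701 characters left out ...]
  127
189   76   75  129  130  130  130  131  129  130  130  130  130  131  142  142  142  142  130  142  132  128  130  130  131  130   81  127
192   75   75  130  132  130  130  130  131  130  130  130  131  130  130  130  130  132  131  132  130  130  129  129  131  130   81  128
195   75   75  131  130  129  130  131  131  129  130  131  130  130  131  130  131  130  131   81   81   81   81   80   81   80   81  127
198   76   74  132  129   79   80   80   82   81    .   82   81   83   82   83   81   82   81   81   79   81   82   81   82   81   82   82
201   76   76   75   75   74   80   81   82   80   80   80   80   80   81   80   82   81   80   82   81   81   81   81   80   80   81   81
```

View pics/w1c.png

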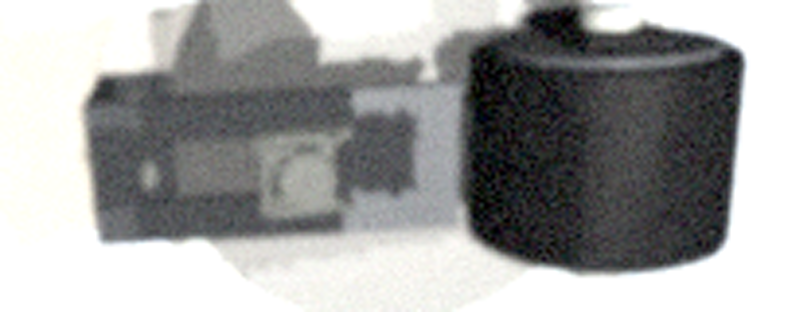

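```bash
cat > cloud.py <<'E'
from h import *
np.set_printoptions(precision=4,suppress=True)
def load(f='last.npz'):
    d=np.load(f); K=d['mtx'];rz=d['rz'];T=campose({'mount':d['mount']},{'tool_pos':d['tp'],'tool_rot':d['tr']})
    v,u=np.mgrid[:384,:512]
    P=np.stack([(u-K[0,2])/K[0,0]*rz,(v-K[1,2])/K[1,1]*rz,rz],-1)@T[:3,:3].T+T[:3,3]
    P[rz<=0]=np.nan
    return P
E
python3 - <<'E'
from cloud import *
P=load(); W=P[150:215,215:330].reshape(-1,3); W=W[~np.isnan(W[:,0])]
h=W[(W[:,2]>.1452)&(W[:,2]<.152)&(abs(W[:,1]-.139)<.015)]; print('head',len(h),h.mean(0),np.median(h,0),(h.min(0)+h.max(0))/2,np.ptp(h,axis=0), cv2.minEnclosingCircle((h[:,:2]*1000).astype(np.float32)))
c=W[(W[:,2]>.1385)&(W[:,2]<=.1448)]; print('clip',len(c),cv2.minAreaRect((c[:,:2]*1000).astype(np.float32)))
s=W[(W[:,2]>.126)&(W[:,2]<.134)&(W[:,1]<.185)]; print('stay',len(s),s[:,2].mean(),cv2.minAreaRect((s[:,:2]*1000).astype(np.float32)))
# edges by y bins
for yb in np.arange(.07,.18,.008):
    q=s[abs(s[:,1]-yb)<.004]
    if len(q)>5: print(round(yb,3),np.sort(q[:,0])[[1,-2]])
E
```

```text
head 167 [0.6053 0.141  0.1481] [0.6054 0.1411 0.1482] [0.6055 0.141  0.148 ] [0.0165 0.0152 0.0038] ((605.4133911132812, 141.06756591796875), 8.450133323669434)
clip 228 ((605.6802368164062, 140.86065673828125), (27.246280670166016, 26.764545440673828), 88.58683013916016)
stay 2545 0.13015005361658322 ((605.26611328125, 130.36325073242188), (110.55292510986328, 46.78297805786133), 86.9802474975586)
0.078 [0.5794 0.6257]
0.086 [0.5797 0.6253]
0.094 [0.5801 0.6259]
0.102 [0.5804 0.6266]
0.11 [0.5809 0.6264]
0.118 [0.5815 0.6275]
0.126 [0.5817 0.6276]
0.134 [0.5823 0.6277]
0.142 [0.5826 0.6285]
0.15 [0.5829 0.6289]
0.158 [0.5836 0.629 ]
0.166 [0.5837 0.6299]
0.174 [0.5843 0.6295]
```

Request:
apply_moves(
  deltas=[
    [0,-0.047,0,0.055,1],
    [0,-0.047,0,0,1],
    [0,-0.047,0,0,1],
    [0,-0.047,0.01,0,1],
    [0,-0.047,0.015,0,1],
    [0,-0.047,0.015,0,1],
    [0,0,0,0,1],
    [0,0,0,0,1],
  ],
)

```text
t: 4.7
tool_pos: [0.5505, -0.1722, 0.2602]
tool_rot: [0.26, 3.123, 0.003]
contact_force: [0.5, 0.1, 0.7]
opening: 0.0852
```

```bash
python3 look.py w2.png lifter_handle stand_slot=0.062 dish_mid lifter_tip
```

```text
4.7 [ 0.5505 -0.1722  0.2602] [0.4649 0.1331 0.7119] 0.08520793608843469
toolx yaw 170.47220535154676 tooly yaw 80.47351579224649 z [ 0.0083  0.0015 -1.    ]
lifter_handle 0.67 [254.4 193.5] D [ 0.565  -0.1792  0.1275] Z 
stand_slot 0.61 [104.2 241.5] D [ 0.6288 -0.4158  0.0484] Z [ 0.6227 -0.4059  0.062 ]
stand_slot 0.55 [258.4 182.3] D [ 0.5652 -0.1749  0.0872] Z [ 0.5727 -0.1762  0.062 ]
dish_mid 0.8 [169.7 122.2] D [ 0.4802 -0.2895  0.0042] Z
```

View pics/w2.png

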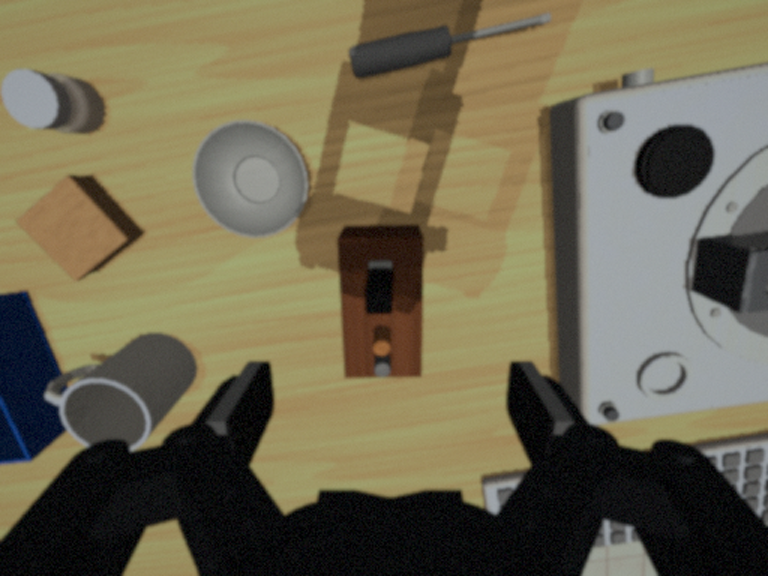

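Run:
```python
from cloud import *
P=load(); W=P[140:260,215:290].reshape(-1,3); W=W[~np.isnan(W[:,0])]
r=lambda q:cv2.minAreaRect((q[:,:2]*1000).astype(np.float32))
t=W[(W[:,2]>.122)&(W[:,2]<.14)]; print('handle top',len(t),t.mean(0),np.median(t[:,2]),r(t))
s=W[(W[:,2]>.057)&(W[:,2]<.0665)];print('stand',len(s),s[:,2].mean(),r(s))
c=W[(W[:,2]>.0655)&(W[:,2]<.07)];print('collar',len(c),c.mean(0))
D=P[70:165,120:215].reshape(-1,3);D=D[~np.isnan(D[:,0])]
k=D[(D[:,2]>.02)&(D[:,2]<.03)];print('rim',len(k),cv2.minEnclosingCircle((k[:,:2]*1000).astype(np.float32)))
dr=W[(W[:,2]>.085)&(W[:,2]<.11)&(W[:,0]>.6)];print('driver',dr.mean(0),dr.max(0),dr.min(0),len(dr))
```

```text
handle top 329 [ 0.5721 -0.183   0.1284] 0.1287078565669546 ((572.9821166992188, -183.33065795898438), (19.810016632080078, 19.51463508605957), 80.46068572998047)
stand 4181 0.06214749408523533 ((607.50244140625, -188.20668029785156), (74.13593292236328, 137.0159912109375), 81.14387512207031)
collar 79 [ 0.5765 -0.1836  0.0674]
rim 1210 ((477.2803955078125, -286.72247314453125), 51.652320861816406)
driver [ 0.6364 -0.1925  0.0907] [ 0.6597 -0.1842  0.0967] [ 0.6192 -0.2022  0.0851] 215
```

Request:
apply_moves(
  deltas=[
    [-0.0238,-0.0072,0.0,0,1],
    [0,0,0.04,0,1],
    [0,0,0.04,0,1],
    [0,0,0,0,1],
    [0,0,0,0,1],
    [0,0,0,0,1],
    [0,0,0,0,1],
    [0,0,0,0,1],
  ],
  grip_force=80,
)

```text
t: 5.95
tool_pos: [0.5799, -0.1804, 0.189]
tool_rot: [0.246, 3.109, -0.005]
contact_force: [0.1, 0.2, 1.4]
opening: 0.0853
```

```bash
python3 look.py w3.png lifter_handle;python3 - <<'E'
from cloud import *
P=load(); W=P[140:].reshape(-1,3); W=W[~np.isnan(W[:,0])]
r=lambda q:cv2.minAreaRect((q[:,:2]*1000).astype(np.float32))
t=W[(W[:,2]>.122)&(W[:,2]<.135)&(np.hypot(W[:,0]-.573,W[:,1]+.183)<.02)]; print('handle top',len(t),t.mean(0),r(t))
E
```

```text
5.95 [ 0.5799 -0.1804  0.189 ] [0.1255 0.216  1.4308] 0.08529769420382108
toolx yaw 170.9585356055471 tooly yaw 80.95680275728117 z [ 0.0226 -0.0049 -0.9997]
lifter_handle 0.67 [253.5 182.9] D [ 0.5634 -0.1821  0.1236] Z 
handle top 603 [ 0.572  -0.1831  0.1284] ((572.900390625, -183.31663513183594), (19.468002319335938, 19.3543643951416), 81.17156982421875)
```

View pics/w3.png

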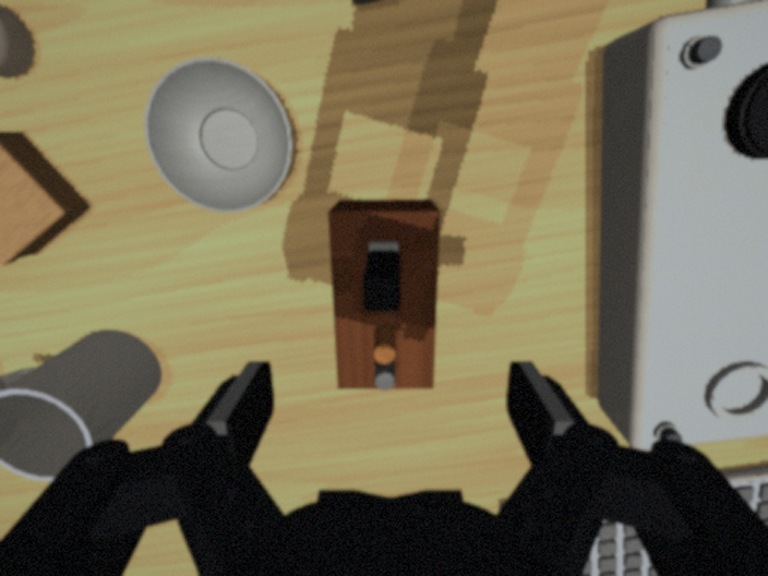

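Request:
apply_moves(
  deltas=[
    [0.0089,-0.0039,0.0,0,1],
    [0,0,0.012,0,1],
    [0,0,0.018,0,1],
    [0,0,0.02,0,1],
    [0,0,0.018,0,1],
    [0,0,0.012,0,1],
    [0,0,0.005,0,1],
    [0,0,0,0,1],
  ],
)

```text
t: 7.05
tool_pos: [0.5699, -0.1828, 0.0944]
tool_rot: [0.247, 3.114, -0.002]
contact_force: [0.5, -0.4, 0.2]
opening: 0.0851
```

```bash
python3 look.py w4.png
```

```text
7.05 [ 0.5699 -0.1828  0.0944] [ 0.531  -0.4166  0.205 ] 0.08510721048728676
toolx yaw 170.93496877637165 tooly yaw 80.93522511764507 z [ 0.0174 -0.0025 -0.9998]
```

View pics/w4.png

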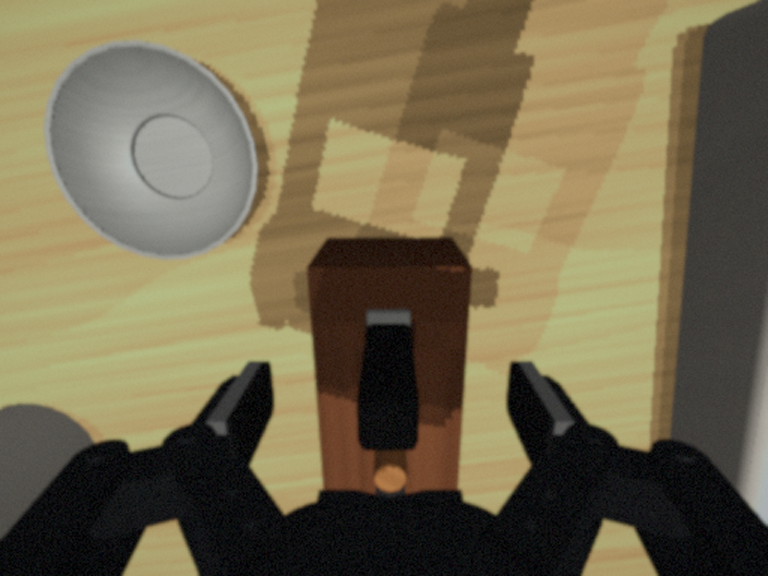

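Request:
apply_moves(
  deltas=[
    [-0.002,0,0.005,0,1],
    [-0.001,0,0.004,0,1],
    [0,0,0,0,-1],
    [0,0,0,0,-1],
    [0,0,0,0,-1],
    [0,0,0,0,-1],
    [0,0,0,0,-1],
    [0,0,0,0,-1],
  ],
)

```text
t: 8.1
tool_pos: [0.575, -0.1841, 0.0879]
tool_rot: [0.246, 3.109, -0.005]
contact_force: [-0.1, -0.4, -0.2]
opening: 0.0189
```

```bash
python3 look.py w5.png
```

```text
8.1 [ 0.575  -0.1841  0.0879] [-0.1465 -0.4023 -0.1819] 0.018943167995551808
toolx yaw 170.94231034937076 tooly yaw 80.9406006991293 z [ 0.0222 -0.0049 -0.9997]
```

View pics/w5.png

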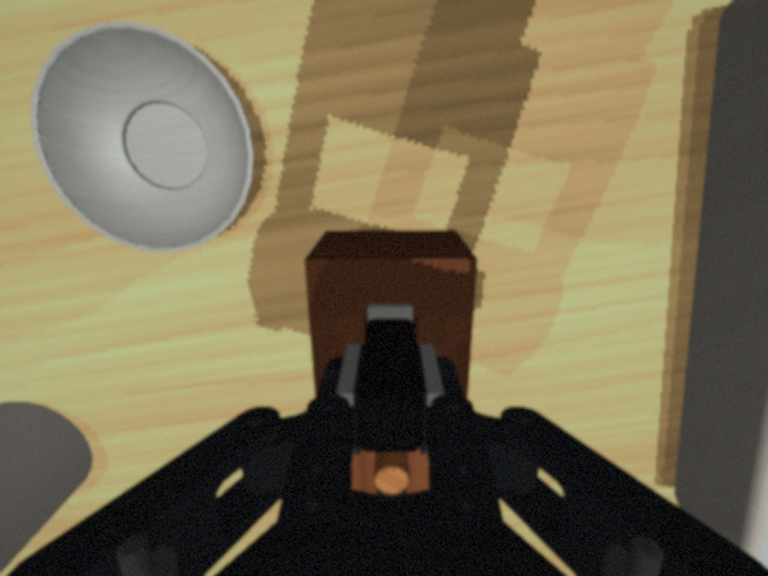

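Request:
apply_moves(
  deltas=[
    [0,0,-0.008,0,-1],
    [0,0,-0.012,0,-1],
    [0,0,-0.015,0,-1],
    [0,0,-0.02,0,-1],
    [0,0,-0.025,0,-1],
    [0,0,-0.03,0,-1],
    [0,0,-0.03,0,-1],
    [0,0,-0.02,0,-1],
  ],
)

```text
t: 9.15
tool_pos: [0.5709, -0.1831, 0.2594]
tool_rot: [0.246, 3.107, -0.006]
contact_force: [0.1, -0.5, -1.3]
opening: 0.0187
```

```bash
cat > rel.py <<'E'
from h import *
np.set_printoptions(precision=4,suppress=True)
# grasp-time data
Rg=R.from_rotvec([0.246,3.109,-0.005]).as_matrix()
Tg=np.array([0.575,-0.1841,0.0879])
yaw=np.radians(-99.06); X=np.array([np.cos(yaw),np.sin(yaw),0]);Z=np.array([0,0,1.]);Y=np.cross(Z,X)
H=np.array([0.5729,-0.1833,0.098]); tip=H-.01*X-.092*Z
Rl=np.stack([X,Y,Z],1)
hrel=Rg.T@(H-Tg); trel=Rg.T@(tip-Tg); Rrel=Rg.T@Rl
PH=np.array([0.6054,0.1411,0.148]); pyaw=np.radians(-93.0)
PX=np.array([np.cos(pyaw),np.sin(pyaw),0]);PR=np.stack([PX,np.cross(Z,PX),Z],1)
def state(o):
    Rt=R.from_rotvec(o['tool_rot']).as_matrix(); tp=np.array(o['tool_pos'])
    t=tp+Rt@trel; L=Rt@Rrel
    return t,L,Rt
def report(want=None):
    o=ctrl.get_obs(); t,L,Rt=state(o)
    print('t',o['t'],'tcp',o['tool_pos'],'F',o['contact_force'],'open',round(float(o['opening']),4))
    print('tip world',t,'tip in post',PR.T@(t-PH),'lifter yaw',np.degrees(np.arctan2(L[1,0],L[0,0])),'zaxis in post',PR.T@L[:,2])
    if want is not None:
        w=PH+PR@np.array(want); print('tool delta',Rt.T@(w-t),'turn',-np.radians(-93.0-np.degrees(np.arctan2(L[1,0],L[0,0]))))
if __name__=='__main__':
    import sys
    report([float(a) for a in sys.argv[1:4]] if len(sys.argv)>3 else None)
E
python3 rel.py 0.0105 0 0.03; python3 look.py w6.png
```

```text
t 9.15 tcp [ 0.5709 -0.1831  0.2594] F [ 0.0858 -0.4671 -1.3127] open 0.0187
tip world [ 0.5706 -0.1725  0.1775] tip in post [ 0.315  -0.0184  0.0295] lifter yaw -99.06741648020227 zaxis in post [-0.0007 -0.0018  1.    ]
tool delta [ 0.0138  0.3048 -0.0014] turn -0.10589639466929493
9.15 [ 0.5709 -0.1831  0.2594] [ 0.0858 -0.4671 -1.3127] 0.01874571276653412
toolx yaw 170.94603376259295 tooly yaw 80.9432971800012 z [ 0.0243 -0.0058 -0.9997]
```

View pics/w6.png

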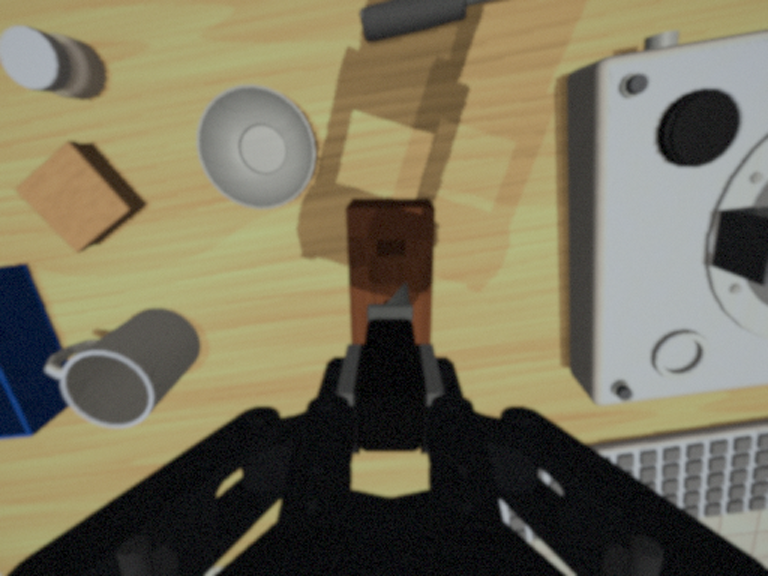

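Run:
```python
from cloud import *
import rel
d=np.load('last.npz');o={'tool_pos':d['tp'],'tool_rot':d['tr']};p={'mtx':d['mtx'],'mount':d['mount']}
t,L,Rt=rel.state(o)
print('tip proj*1.5',1.5*proj(p,t,o),'tip edges',1.5*proj(p,t+.004*L[:,1],o),1.5*proj(p,t-.004*L[:,1],o))
P=load()
# slot: pixels on stand region with depth well below the top
W=P[130:215,228:292]; m=(W[...,2]<.05)|np.isnan(W[...,2])
hole=np.argwhere(m[10:50,15:50])
from collections import Counter
top=W[(W[...,2]>.057)&(W[...,2]<.0665)]
print('stand rect',cv2.minAreaRect((top[:,:2]*1000).astype(np.float32)))
for v in range(150,186,3): print(v,' '.join('%4.0f'%(1000*P[v,u,2]) for u in range(240,284,2)))
im=cv2.cvtColor(d['img'][130:215,228:292],cv2.COLOR_RGB2BGR); cv2.imwrite('pics/w6c.png',cv2.resize(np.clip(im*2.5,0,255).astype('uint8'),None,fx=6,fy=6,interpolation=cv2.INTER_CUBIC))
```

```text
tip proj*1.5 [406.2824 288.3173] tip edges [406.1846 294.7249] [406.3812 281.8377]
stand rect ((591.1919555664062, -185.6253204345703), (74.28587341308594, 103.62417602539062), 81.14412689208984)
150   63   61   63   62   61   62   60   63   62   63   63   61   64   61   62   61   62   63   62   62   63   62
153   61   62   63   62   61   62   63   63   62   63   61   63   62   62   63   63   61   62   62   63   63   63
156   63   62   63   62   61   61   62   63   64   63   61   63   63   63   62   63   63   62   63   64   62   62
159   62   62   62   61   62   63   63   62   62   62   61   63   62   61   63   61   62   62   62   62   63   62
162   62   63   62   62   62   62   15   14   14   15   15   16   14   15   16   63   63   63   62   61   62   62
165   65   62   64   63   62   62   33   33   32   32   34   33   33   33   33   62   62   62   63   62   62   61
168   62   63   62   61   61   63   48   49   48   50   50   50   50   50   50   62   62   62   62   63   62   62
171   61   62   63   62   62   63   62   62   62   61   62   63   63   61   62   61   62   62   63   62   63   63
174   62   62   63   62   63   62   62   62   62   62   63   63   63   62   63   62   63   61   62   62   62   62
177   62   62   63   62   62   61   62   63   63   62   62   62   62   63   61   62   62   61   63   63   63   63
180   63   62   62   60   62   62   62   62   62   61   63   61   63   62   62   62   61   62   63   61   61   62
183   63   63   64   62   63   62   62   62   63   61   62   62   63   62   62   61   62   64   61   62   62   63
```

View pics/w6c.png

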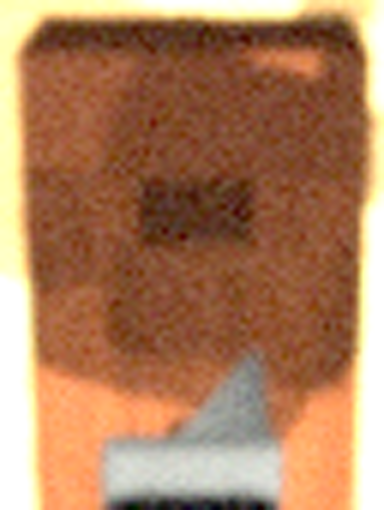

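Request:
apply_moves(
  deltas=[
    [0.002,0.035,-0.003,0,-1],
    [0.002,0.045,-0.003,0,-1],
    [0.002,0.045,-0.002,0,-1],
    [0.002,0.045,0,0,-1],
    [0.002,0.045,0,0,-1],
    [0.002,0.04,0,0,-1],
    [0,0.02,0,0,-1],
    [0,0,0,0,-1],
  ],
)

```text
t: 10.2
tool_pos: [0.6033, 0.0967, 0.2685]
tool_rot: [0.25, 3.105, -0.011]
contact_force: [-0.6, -0.7, -0.2]
opening: 0.0192
```

```bash
python3 - <<'E'
from h import *
d=np.load('last.npz');o={'tool_pos':d['tp'],'tool_rot':d['tr']};p={'mtx':d['mtx'],'mount':d['mount']}
print('slot',at_z(p,(260.6,164.4),.062,o))
E
python3 rel.py 0.0105 0 0.03
```

```text
slot [ 0.5728931  -0.18176264  0.062     ]
t 10.2 tcp [0.6033 0.0967 0.2685] F [-0.5936 -0.7019 -0.2463] open 0.0192
tip world [0.6031 0.107  0.1865] tip in post [ 0.0341 -0.0005  0.0385] lifter yaw -99.2248953705389 zaxis in post [-0.0039 -0.004   1.    ]
tool delta [0.0023 0.0236 0.0083] turn -0.10864491980805628
```

Request:
apply_moves(
  deltas=[
    [0.001,0.01,0.003,-0.054,-1],
    [0.001,0.01,0.005,-0.054,-1],
    [0,0,0.005,0,-1],
    [0,0,0.005,0,-1],
    [0,0,0,0,-1],
    [0,0,0,0,-1],
    [0,0,0,0,-1],
    [0,0,0,0,-1],
  ],
)

```text
t: 11.2
tool_pos: [0.605, 0.1096, 0.2495]
tool_rot: [0.092, 3.114, -0.019]
contact_force: [-0.4, -0.8, -1.9]
opening: 0.019
```

```bash
python3 rel.py 0.012 0 0.008;  python3 look.py w7.png lifter_tip post_head clip_back; python3 rel.py
python3 - <<'E'
import numpy as np,cv2
im=cv2.imread('pics/w7.png')[190:420,270:560]
cv2.imwrite('pics/w7c.png',cv2.resize(np.clip(im*2.0,0,255).astype('uint8'),None,fx=2.5,fy=2.5,interpolation=cv2.INTER_CUBIC))
E
```

```text
t 11.2 tcp [0.605  0.1096 0.2495] F [-0.3534 -0.7735 -1.8912] open 0.019
tip world [0.6036 0.1193 0.1675] tip in post [ 0.0218 -0.0006  0.0195] lifter yaw -93.40178169205691 zaxis in post [-0.0103 -0.0032  0.9999]
tool delta [-0.0003  0.01    0.0114] turn -0.007012413400627108
11.2 [0.605  0.1096 0.2495] [-0.3534 -0.7735 -1.8912] 0.019028097767448217
toolx yaw 176.62634349210052 tooly yaw 86.60881989830446 z [ 0.0256 -0.0132 -0.9996]
lifter_tip 0.7 [317.1 167.6] D [0.5938 0.1665 0.1305] Z 
lifter_tip 0.62 [270.3 189. ] D [0.6136 0.1193 0.1307] Z 
post_head 0.76 [295.3 185.4] D [0.605  0.1428 0.1486] Z 
clip_back 0.8 [280. 179.] D [0.6   0.129 0.142] Z 
clip_back 0.17 [259.9 247.3] D [0.5933 0.1114 0.2743] Z 
t 11.4 tcp [0.6049 0.1097 0.2493] F [-1.2094 -0.806  -0.7344] open 0.0192
tip world [0.6035 0.1195 0.1673] tip in post [ 0.0217 -0.0007  0.0193] lifter yaw -93.38963184646538 zaxis in post [-0.0103 -0.003   0.9999]
```

View pics/w7c.png

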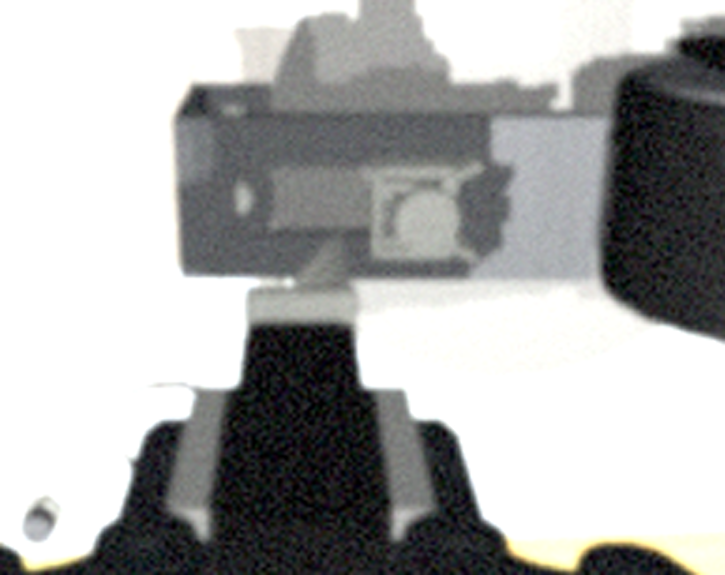

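```bash
cat > post.py <<'E'
from cloud import *
import rel
P=load(); W=P.reshape(-1,3); W=W[~np.isnan(W[:,0])]; W=W[np.hypot(W[:,0]-.605,W[:,1]-.141)<.035]
h=W[(W[:,2]>.1455)&(W[:,2]<.152)&(np.hypot(W[:,0]-.6054,W[:,1]-.1411)<.012)]
print('head',len(h),h.mean(0),cv2.minEnclosingCircle((h[:,:2]*1000).astype(np.float32)))
c=W[(W[:,2]>.1395)&(W[:,2]<.1445)&(np.hypot(W[:,0]-.6054,W[:,1]-.1411)<.03)]
q=(c-rel.PH)@rel.PR; 
b=q[abs(q[:,1])<.005]; print('clip back x',np.sort(b[:,0])[-8:], np.round(np.sort(b[b[:,0]>.009][:,0])[:5],4), 'z',c[:,2].mean())
hq=(h-rel.PH)@rel.PR; print('head in post: x',hq[:,0].min(),hq[:,0].max(),'y',hq[:,1].min(),hq[:,1].max())
b=q[(q[:,0]>.0105)]; print('back y',b[:,1].min(),b[:,1].max())
E
python3 post.py
```

```text
head 241 [0.6051 0.141  0.148 ] ((605.4351196289062, 141.11578369140625), 8.379064559936523)
clip back x [0.0132 0.0132 0.0132 0.0133 0.0133 0.0133 0.0133 0.0134] [0.0111 0.0112 0.0113 0.0113 0.0113] z 0.14181736686392804
head in post: x -0.008102779524019435 0.007964837335816275 y -0.008313247670199942 0.008412299324177731
back y -0.012441959517901684 0.01156498881540761
```

Request:
apply_moves(
  deltas=[
    [0,0.005,0.002,-0.007,-1],
    [0,0.005,0.003,0,-1],
    [0,0.0,0.003,0,-1],
    [0,0,0.002,0,-1],
    [0,0,0,0,-1],
    [0,0,0,0,-1],
    [0,0,0,0,-1],
    [0,0,0,0,-1],
  ],
)

```text
t: 12.4
tool_pos: [0.6057, 0.1205, 0.2383]
tool_rot: [0.08, 3.115, -0.02]
contact_force: [-0.5, -0.4, -0.4]
opening: 0.0191
```

```bash
python3 rel.py 0.011 0 -0.003;  python3 look.py w8.png ; python3 post.py
python3 - <<'E'
import numpy as np,cv2
im=cv2.imread('pics/w8.png')[190:420,270:560]
cv2.imwrite('pics/w8c.png',cv2.resize(np.clip(im*2.0,0,255).astype('uint8'),None,fx=2.5,fy=2.5,interpolation=cv2.INTER_CUBIC))
E
```

```text
t 12.4 tcp [0.6057 0.1205 0.2383] F [-0.537  -0.365  -0.3544] open 0.0191
tip world [0.6042 0.1301 0.1563] tip in post [ 0.011  -0.0006  0.0083] lifter yaw -92.94619069947663 zaxis in post [-0.0105 -0.0027  0.9999]
tool delta [-0.0003  0.0001  0.0113] turn 0.0009391494623278983
12.4 [0.6057 0.1205 0.2383] [-0.537  -0.365  -0.3544] 0.019133556659321573
toolx yaw 177.08196438092816 tooly yaw 87.06445913766106 z [ 0.0251 -0.0132 -0.9996]
head 261 [0.6049 0.141  0.148 ] ((605.3576049804688, 140.9916534423828), 8.528508186340332)
clip back x [0.0124 0.0132 0.0133 0.0133 0.0133 0.0133 0.0133 0.0133] [0.0114 0.0114 0.0114 0.0114 0.0115] z 0.14186563967054283
head in post: x -0.008337813573929351 0.007996181318753858 y -0.008518589536990868 0.008405814505414298
back y -0.01238671156760334 0.0016153056242984274
```

View pics/w8c.png

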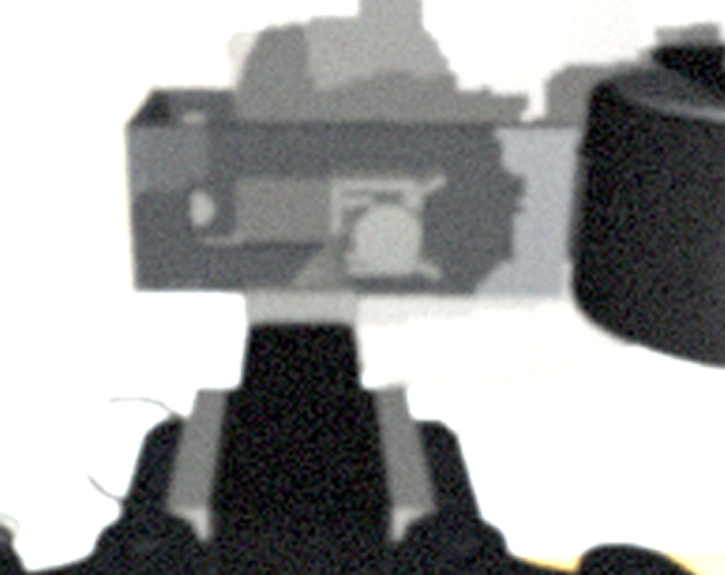

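Request:
apply_moves(
  deltas=[
    [0,0,0.003,0,-1],
    [0,0,0.003,0,-1],
    [0,0,0.003,0,-1],
    [0,0,0.002,0,-1],
    [0,0,0,0,-1],
    [0,0,0,0,-1],
    [0,0,0,0,-1],
    [0,0,0,0,-1],
  ],
)

```text
t: 13.45
tool_pos: [0.606, 0.1203, 0.2265]
tool_rot: [0.08, 3.115, -0.02]
contact_force: [0.5, 0.6, -1.2]
opening: 0.019
```

```bash
python3 rel.py 0.009 0 -0.004
```

```text
t 13.45 tcp [0.606  0.1203 0.2265] F [ 0.5373  0.598  -1.1892] open 0.019
tip world [0.6045 0.13   0.1445] tip in post [ 0.0112 -0.0003 -0.0035] lifter yaw -92.9483420785612 zaxis in post [-0.0105 -0.0026  0.9999]
tool delta [-0.0003  0.0022  0.0005] turn 0.0009016008138436805
```

Request:
apply_moves(
  deltas=[
    [0,0.0006,0,0,-1],
    [0,0.0006,0,0,-1],
    [0,0.0006,0,0,-1],
    [0,0,0,0,-1],
    [0,0,0,0,-1],
    [0,0,0,0,-1],
    [0,0,0,0,-1],
    [0,0,0,0,-1],
  ],
)

```text
t: 14.45
tool_pos: [0.6061, 0.1222, 0.2267]
tool_rot: [0.08, 3.115, -0.019]
contact_force: [0.2, -0.1, -0.6]
opening: 0.0193
```

```bash
python3 rel.py 0.009 0 -0.004
```

```text
t 14.45 tcp [0.6061 0.1222 0.2267] F [ 0.1634 -0.0542 -0.6282] open 0.0193
tip world [0.6047 0.1319 0.1447] tip in post [ 0.0092 -0.0002 -0.0033] lifter yaw -92.9439143801324 zaxis in post [-0.0104 -0.003   0.9999]
tool delta [-0.0002  0.0002  0.0007] turn 0.0009788787297116024
```

Request:
apply_moves(
  deltas=[
    [0,0.0005,0,0,-1],
    [0,0,0,0,-1],
    [0,0.0005,0,0,-1],
    [0,0,0,0,-1],
    [0,0.0005,0,0,-1],
    [0,0,0,0,-1],
    [0,0,0,0,-1],
    [0,0,0,0,-1],
  ],
)

```text
t: 15.45
tool_pos: [0.6062, 0.1233, 0.2267]
tool_rot: [0.08, 3.115, -0.021]
contact_force: [0.6, 0.3, -1.3]
opening: 0.019
```

```bash
python3 rel.py 0.009 0 -0.004
```

```text
t 15.45 tcp [0.6062 0.1233 0.2267] F [ 0.6011  0.2699 -1.3348] open 0.019
tip world [0.6047 0.1329 0.1446] tip in post [ 0.0082 -0.0002 -0.0034] lifter yaw -92.95902915529607 zaxis in post [-0.0116 -0.0028  0.9999]
tool delta [-0.0002 -0.0008  0.0006] turn 0.0007150761374069466
```

Request:
apply_moves(
  deltas=[
    [0,0.0006,0,0,-1],
    [0,0,0,0,-1],
    [0,0.0006,0,0,-1],
    [0,0,0,0,-1],
    [0,0,0,0,-1],
    [0,0,0,0,-1],
    [0,0,0,0,-1],
    [0,0,0,0,-1],
  ],
)

```text
t: 16.45
tool_pos: [0.6062, 0.1237, 0.2266]
tool_rot: [0.08, 3.115, -0.025]
contact_force: [0.1, -1.8, -0.3]
opening: 0.0195
```

```bash
python3 rel.py 0.009 0 -0.004; python3 look.py w9.png
python3 - <<'E'
import numpy as np,cv2
im=cv2.imread('pics/w9.png')[190:420,270:560]
cv2.imwrite('pics/w9c.png',cv2.resize(np.clip(im*2.0,0,255).astype('uint8'),None,fx=2.5,fy=2.5,interpolation=cv2.INTER_CUBIC))
E
```

```text
t 16.45 tcp [0.6062 0.1237 0.2266] F [ 0.0786 -1.7994 -0.3462] open 0.0195
tip world [0.6047 0.1331 0.1446] tip in post [ 0.008  -0.0002 -0.0034] lifter yaw -92.97553317360509 zaxis in post [-0.0138 -0.0027  0.9999]
tool delta [-0.0002 -0.0009  0.0006] turn 0.00042702667810509866
16.45 [0.6062 0.1237 0.2266] [ 0.0786 -1.7994 -0.3462] 0.01948452988891955
toolx yaw 177.0574798489863 tooly yaw 87.03511759772641 z [ 0.0249 -0.0165 -0.9996]
```

View pics/w9c.png

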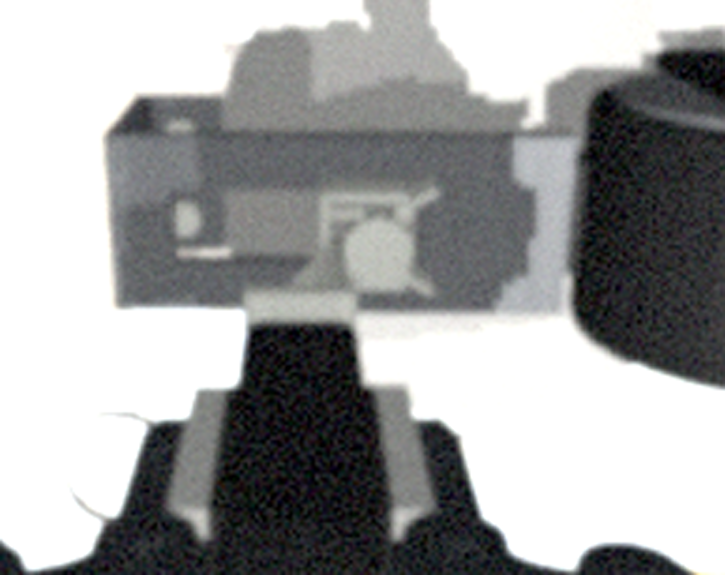

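Request:
apply_moves(
  deltas=[
    [0,-0.0007,0,0,-1],
    [0,0,0,0,-1],
    [0,0,0,0,-1],
    [0,0,0.001,0,-1],
    [0,0,0.001,0,-1],
    [0,0,0.001,0,-1],
    [0,0,0,0,-1],
    [0,0,0,0,-1],
  ],
)

```text
t: 17.5
tool_pos: [0.6064, 0.1234, 0.2234]
tool_rot: [0.08, 3.115, -0.023]
contact_force: [0.1, -1.5, -0.6]
opening: 0.0192
```

```bash
python3 rel.py 0.0085 0 -0.012
```

```text
t 17.5 tcp [0.6064 0.1234 0.2234] F [ 0.0717 -1.5432 -0.6278] open 0.0192
tip world [0.6049 0.1329 0.1414] tip in post [ 0.0082 -0.0001 -0.0066] lifter yaw -92.96294148302829 zaxis in post [-0.0126 -0.003   0.9999]
tool delta [ 0.0001 -0.0002  0.0054] turn 0.0006467931370625675
```

Request:
apply_moves(
  deltas=[
    [0,-0.0004,0.0006,0,-1],
    [0,0,0.0006,0,-1],
    [0,0,0.0006,0,-1],
    [0,0,0.0006,0,-1],
    [0,0,0.0006,0,-1],
    [0,0,0.0006,0,-1],
    [0,0,0.0006,0,-1],
    [0,0,0.0006,0,-1],
  ],
)

```text
t: 18.5
tool_pos: [0.6069, 0.1233, 0.2193]
tool_rot: [0.08, 3.114, -0.021]
contact_force: [-0.7, -1.1, 1.7]
opening: 0.0188
```

```bash
python3 rel.py 0.0085 0 -0.012
```

```text
t 18.5 tcp [0.6069 0.1233 0.2193] F [-0.7174 -1.1097  1.67  ] open 0.0188
tip world [0.6055 0.1329 0.1373] tip in post [ 0.0082  0.0005 -0.0107] lifter yaw -92.95892599640081 zaxis in post [-0.0115 -0.0043  0.9999]
tool delta [ 0.0006 -0.0003  0.0013] turn 0.0007168765997819037
```

Request:
apply_moves(
  deltas=[
    [0.0002,0,0.0004,0,-1],
    [0.0002,0,0.0004,0,-1],
    [0,0,0.0004,0,-1],
    [0,0,0.0004,0,-1],
    [0,0,0.0004,0,-1],
    [0,0,0.0004,0,-1],
    [0,0,0.0004,0,-1],
    [0,0,0.0004,0,-1],
  ],
)

```text
t: 19.5
tool_pos: [0.6073, 0.1233, 0.2177]
tool_rot: [0.08, 3.111, -0.021]
contact_force: [-0.3, -1.2, 3.3]
opening: 0.0191
```

```bash
python3 rel.py 0.0085 0 -0.047
```

```text
t 19.5 tcp [0.6073 0.1233 0.2177] F [-0.3088 -1.1512  3.3087] open 0.0191
tip world [0.6062 0.1329 0.1357] tip in post [ 0.0082  0.0012 -0.0123] lifter yaw -92.96029145519782 zaxis in post [-0.0112 -0.0069  0.9999]
tool delta [0.0022 0.0001 0.0346] turn 0.0006930448479737427
```

Request:
apply_moves(
  deltas=[
    [0.0004,0,0.0006,0,-1],
    [0.0004,0,0.0006,0,-1],
    [0.0003,0,0.0006,0,-1],
    [0.0003,0,0.0006,0,-1],
    [0.0002,0,0.0006,0,-1],
    [0.0002,0,0.0006,0,-1],
    [0.0002,0,0.0006,0,-1],
    [0.0002,0,0.0006,0,-1],
  ],
)

```text
t: 20.5
tool_pos: [0.6067, 0.1233, 0.215]
tool_rot: [0.08, 3.106, -0.02]
contact_force: [0.0, -1.4, 2.9]
opening: 0.0189
```

```bash
python3 rel.py 0.0085 0 -0.047
```

```text
t 20.5 tcp [0.6067 0.1233 0.215 ] F [ 0.0174 -1.3838  2.9477] open 0.0189
tip world [0.606  0.133  0.1329] tip in post [ 0.0081  0.001  -0.0151] lifter yaw -92.96753055284103 zaxis in post [-0.0107 -0.0121  0.9999]
tool delta [ 0.0021 -0.      0.0319] turn 0.0005666987592264099
```

Request:
apply_moves(
  deltas=[
    [0,0,0.0009,0,-1],
    [0,0,0.0009,0,-1],
    [0,0,0.0009,0,-1],
    [0,0,0.0009,0,-1],
    [0,0,0.0009,0,-1],
    [0,0,0.0009,0,-1],
    [0,0,0.0009,0,-1],
    [0,0,0.0009,0,-1],
  ],
)

```text
t: 21.5
tool_pos: [0.607, 0.1233, 0.2107]
tool_rot: [0.08, 3.105, -0.02]
contact_force: [-0.6, -0.7, 6.5]
opening: 0.019
```

```bash
python3 rel.py 0.0085 0 -0.047
```

```text
t 21.5 tcp [0.607  0.1233 0.2107] F [-0.5926 -0.7377  6.4635] open 0.019
tip world [0.6064 0.133  0.1286] tip in post [ 0.0081  0.0014 -0.0194] lifter yaw -92.96331192141986 zaxis in post [-0.0106 -0.0125  0.9999]
tool delta [ 0.0024 -0.0001  0.0276] turn 0.0006403277674538726
```

Request:
apply_moves(
  deltas=[
    [0,0,0.0008,0,-1],
    [0,0,0.0008,0,-1],
    [0,0,0.0008,0,-1],
    [0,0,0.0008,0,-1],
    [0,0,0.0008,0,-1],
    [0,0,0.0008,0,-1],
    [0,0,0.0008,0,-1],
    [0,0,0.0008,0,-1],
  ],
)

```text
t: 22.5
tool_pos: [0.6071, 0.1233, 0.2084]
tool_rot: [0.079, 3.105, -0.02]
contact_force: [-1.0, -1.3, 7.4]
opening: 0.0192
```

```bash
python3 rel.py 0.0085 0 -0.047
```

```text
t 22.5 tcp [0.6071 0.1233 0.2084] F [-1.0306 -1.3176  7.432 ] open 0.0192
tip world [0.6064 0.1329 0.1264] tip in post [ 0.0081  0.0015 -0.0216] lifter yaw -92.95421104522475 zaxis in post [-0.0107 -0.0124  0.9999]
tool delta [ 0.0024 -0.0001  0.0253] turn 0.0007991680218748447
```

Request:
apply_moves(
  deltas=[
    [0,0,0.0009,0,-1],
    [0,0,0.0009,0,-1],
    [0,0,0.0009,0,-1],
    [0,0,0.0009,0,-1],
    [0,0,0.0009,0,-1],
    [0,0,0.0009,0,-1],
    [0,0,0.0009,0,-1],
    [0,0,0.0009,0,-1],
  ],
)

```text
t: 23.5
tool_pos: [0.6072, 0.1233, 0.208]
tool_rot: [0.079, 3.105, -0.02]
contact_force: [-2.0, -1.7, 7.4]
opening: 0.0191
```

```bash
python3 rel.py 0.0085 0 -0.047
```

```text
t 23.5 tcp [0.6072 0.1233 0.208 ] F [-2.0141 -1.7098  7.3845] open 0.0191
tip world [0.6065 0.1329 0.126 ] tip in post [ 0.0081  0.0015 -0.022 ] lifter yaw -92.94017344022647 zaxis in post [-0.0108 -0.0125  0.9999]
tool delta [ 0.0024 -0.0001  0.0249] turn 0.001044170448189228
```

Request:
apply_moves(
  deltas=[
    [0,0,0.001,0,-1],
    [0,0,0.0011,0,-1],
    [0,0,0.0011,0,-1],
    [0,0,0.0011,0,-1],
    [0,0,0.0011,0,-1],
    [0,0,0.0011,0,-1],
    [0,0,0.0011,0,-1],
    [0,0,0.0011,0,-1],
  ],
)

```text
t: 24.5
tool_pos: [0.6073, 0.1233, 0.2072]
tool_rot: [0.079, 3.105, -0.02]
contact_force: [-1.7, -1.1, 8.8]
opening: 0.0192
```

```bash
python3 rel.py 0.0085 0 -0.047; python3 look.py w10.png
python3 - <<'E'
import numpy as np,cv2
im=cv2.imread('pics/w10.png')[190:420,270:560]
cv2.imwrite('pics/w10c.png',cv2.resize(np.clip(im*2.0,0,255).astype('uint8'),None,fx=2.5,fy=2.5,interpolation=cv2.INTER_CUBIC))
E
```

```text
t 24.5 tcp [0.6073 0.1233 0.2072] F [-1.727  -1.1283  8.8207] open 0.0192
tip world [0.6066 0.1329 0.1252] tip in post [ 0.0081  0.0016 -0.0228] lifter yaw -92.92256028359402 zaxis in post [-0.0108 -0.0127  0.9999]
tool delta [ 0.0025 -0.0001  0.0241] turn 0.0013515780230949571
24.5 [0.6073 0.1233 0.2072] [-1.727  -1.1283  8.8207] 0.019246284127879838
toolx yaw 177.1123069535669 tooly yaw 87.08729086520218 z [ 0.035  -0.014  -0.9993]
```

View pics/w10c.png

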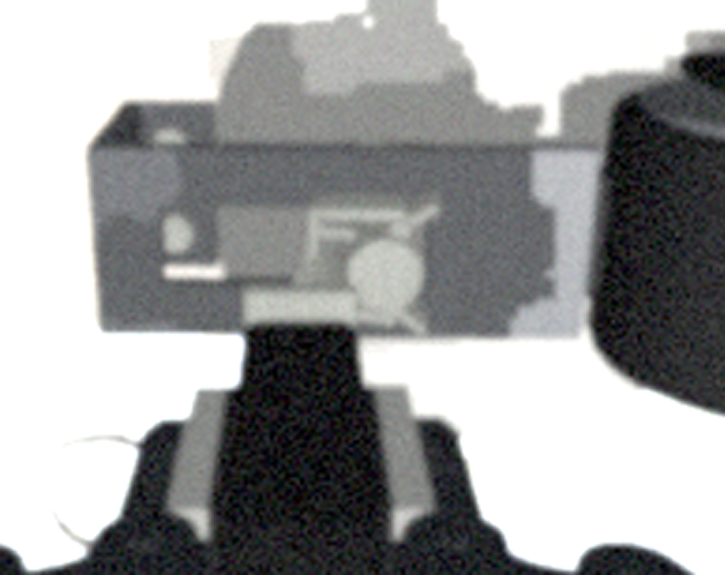

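Request:
apply_moves(
  deltas=[
    [0,0,0.0012,0,-1],
    [0,0,0.0013,0,-1],
    [0,0,0.0013,0,-1],
    [0,0,0.0013,0,-1],
    [0,0,0.0013,0,-1],
    [0,0,0.0013,0,-1],
    [0,0,0.0013,0,-1],
    [0,0,0.0013,0,-1],
  ],
)

```text
t: 25.55
tool_pos: [0.6074, 0.1233, 0.2055]
tool_rot: [0.078, 3.105, -0.021]
contact_force: [-2.2, -1.6, 9.1]
opening: 0.0191
```

```bash
python3 rel.py 0.0085 0 -0.047
```

```text
t 25.55 tcp [0.6074 0.1233 0.2055] F [-2.2244 -1.6284  9.1033] open 0.0191
tip world [0.6067 0.1329 0.1234] tip in post [ 0.0081  0.0017 -0.0246] lifter yaw -92.90371945677855 zaxis in post [-0.011  -0.0128  0.9999]
tool delta [ 0.0026 -0.0001  0.0224] turn 0.0016804124848230758
```

Request:
apply_moves(
  deltas=[
    [0,0,0.0014,0,-1],
    [0,0,0.0014,0,-1],
    [0,0,0.0014,0,-1],
    [0,0,0.0014,0,-1],
    [0,0,0.0014,0,-1],
    [0,0,0.0014,0,-1],
    [0,0,0.0014,0,-1],
    [0,0,0.0014,0,-1],
  ],
)

```text
t: 26.55
tool_pos: [0.6075, 0.1233, 0.2028]
tool_rot: [0.077, 3.105, -0.021]
contact_force: [-1.8, -1.6, 7.6]
opening: 0.0192
```

```bash
python3 rel.py 0.0085 0 -0.047
```

```text
t 26.55 tcp [0.6075 0.1233 0.2028] F [-1.7874 -1.5756  7.6225] open 0.0192
tip world [0.6068 0.1328 0.1208] tip in post [ 0.0082  0.0018 -0.0272] lifter yaw -92.88150174945666 zaxis in post [-0.0112 -0.0127  0.9999]
tool delta [ 0.0025 -0.0001  0.0197] turn 0.002068184629834436
```

Request:
apply_moves(
  deltas=[
    [0,0,0.0011,0,-1],
    [0,0,0.0011,0,-1],
    [0,0,0.0011,0,-1],
    [0,0,0.0011,0,-1],
    [0,0,0.001,0,-1],
    [0,0,0.001,0,-1],
    [0,0,0.001,0,-1],
    [0,0,0.001,0,-1],
  ],
)

```text
t: 27.55
tool_pos: [0.6067, 0.123, 0.1959]
tool_rot: [0.077, 3.108, -0.022]
contact_force: [0.6, -0.3, 0.5]
opening: 0.0192
```

```bash
python3 rel.py 0.0085 0 -0.047
```

```text
t 27.55 tcp [0.6067 0.123  0.1959] F [ 0.5871 -0.2906  0.542 ] open 0.0192
tip world [0.6058 0.1325 0.1139] tip in post [ 0.0086  0.0009 -0.0341] lifter yaw -92.87227834532914 zaxis in post [-0.012  -0.01    0.9999]
tool delta [0.0013 0.0002 0.0128] turn 0.002229163400101778
```

Eased. Check picture, then continue.

Request:
apply_moves(
  deltas=[
    [0,0,0.001,0,-1],
    [0,0,0.001,0,-1],
    [0,0,0.001,0,-1],
    [0,0,0.001,0,-1],
    [0,0,0.001,0,-1],
    [0,0,0.001,0,-1],
    [0,0,0.001,0,-1],
    [0,0,0.001,0,-1],
  ],
)

```text
t: 28.55
tool_pos: [0.6048, 0.1228, 0.1835]
tool_rot: [0.077, 3.115, -0.023]
contact_force: [0.3, -1.3, -1.8]
opening: 0.0188
```

```bash
python3 rel.py 0.0085 0 -0.047; python3 look.py w11.png
python3 - <<'E'
import numpy as np,cv2
im=cv2.imread('pics/w11.png')[190:420,270:560]
cv2.imwrite('pics/w11c.png',cv2.resize(np.clip(im*2.0,0,255).astype('uint8'),None,fx=2.5,fy=2.5,interpolation=cv2.INTER_CUBIC))
E
```

```text
t 28.55 tcp [0.6048 0.1228 0.1835] F [ 0.2511 -1.2833 -1.7589] open 0.0188
tip world [0.6033 0.1323 0.1015] tip in post [ 0.0089 -0.0016 -0.0465] lifter yaw -92.86495344622458 zaxis in post [-0.0127 -0.0032  0.9999]
tool delta [-0.0016  0.0004  0.0005] turn 0.002357007006852739
28.55 [0.6048 0.1228 0.1835] [ 0.2511 -1.2833 -1.7589] 0.018809898031319924
toolx yaw 177.1668110853744 tooly yaw 87.14565497004925 z [ 0.0255 -0.0154 -0.9996]
```

View pics/w11c.png

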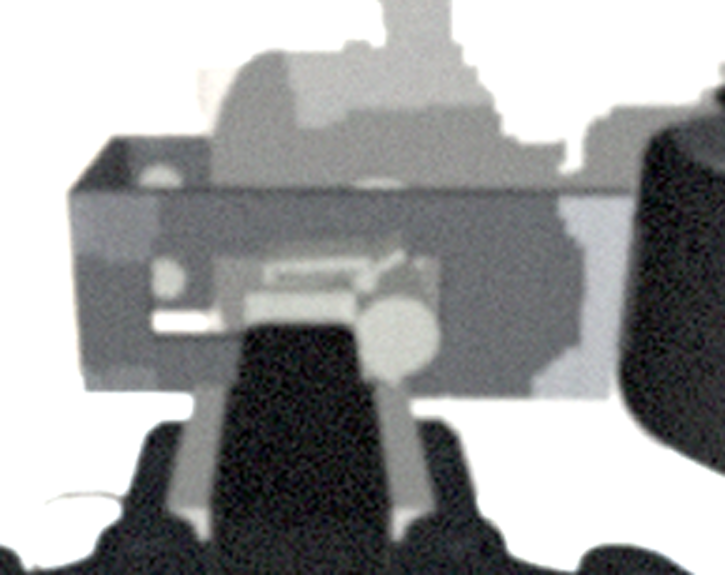

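Request:
apply_moves(
  deltas=[
    [0,0,0.001,0,-1],
    [0,0,0.001,0,-1],
    [0,0,0.001,0,-1],
    [0,0,0.0005,0,-1],
    [0,0,0,0,-1],
    [0,0,0,0,-1],
    [0,0,-0.001,0,-1],
    [0,0,-0.001,0,-1],
  ],
)

```text
t: 29.6
tool_pos: [0.6047, 0.1228, 0.1814]
tool_rot: [0.077, 3.115, -0.023]
contact_force: [-0.1, -0.9, -1.5]
opening: 0.019
```

```bash
python3 rel.py 0.0095 0 -0.03; python3 look.py w12.png
python3 - <<'E'
import numpy as np,cv2
im=cv2.imread('pics/w12.png')[190:420,270:560]
cv2.imwrite('pics/w12c.png',cv2.resize(np.clip(im*2.0,0,255).astype('uint8'),None,fx=2.5,fy=2.5,interpolation=cv2.INTER_CUBIC))
E
```

```text
t 29.6 tcp [0.6047 0.1228 0.1814] F [-0.0617 -0.8737 -1.4688] open 0.019
tip world [0.6031 0.1323 0.0994] tip in post [ 0.0089 -0.0018 -0.0486] lifter yaw -92.86836426180975 zaxis in post [-0.0127 -0.0026  0.9999]
tool delta [-0.0023 -0.0008 -0.0185] turn 0.0022974770447131893
29.6 [0.6047 0.1228 0.1814] [-0.0617 -0.8737 -1.4688] 0.01901914112924096
toolx yaw 177.16297389557582 tooly yaw 87.14229133288926 z [ 0.0249 -0.0153 -0.9996]
```

View pics/w12c.png

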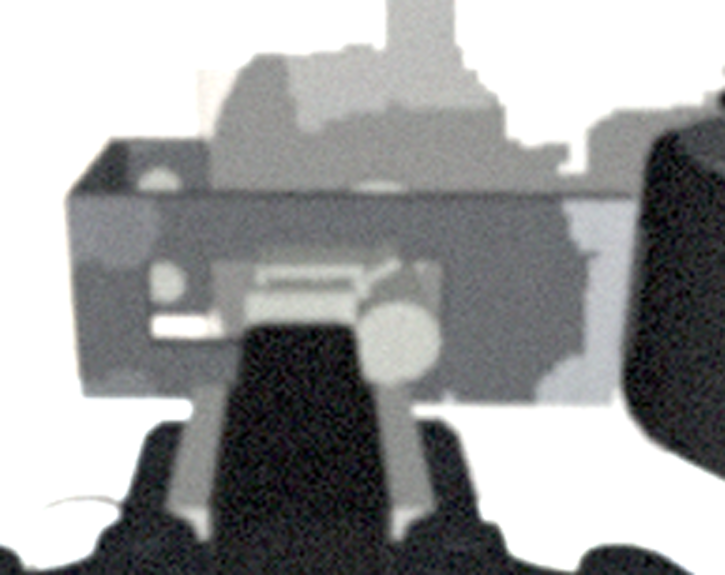

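```bash
cat > clipm.py <<'E'
from cloud import *
import rel
P=load(); W=P.reshape(-1,3); W=W[~np.isnan(W[:,0])]
q=(W-rel.PH)@rel.PR; q=q[(q[:,0]>-.02)&(q[:,0]<.07)&(abs(q[:,1])<.025)]
m=q[(q[:,2]>-.0085)&(q[:,2]<-.0035)]
print('clip pts',len(m),'z',np.median(m[:,2]),'x',m[:,0].min(),m[:,0].max(),'y',m[:,1].min(),m[:,1].max())
for a in np.arange(-.014,.015,.003):
    b=m[abs(m[:,1]-a)<.0015]
    if len(b): print(round(a,3),len(b),np.round(b[:,0].min(),4),np.round(b[:,0].max(),4))
E
python3 clipm.py
```

```text
clip pts 228 z -0.006301507015107802 x -0.0016511915430193031 0.026664047412418606 y -0.014138858973482516 0.012244106876845053
-0.014 73 -0.0006 0.0267
-0.011 106 0.0008 0.0267
-0.008 30 -0.0017 0.0266
-0.005 6 -0.001 0.0071
0.01 8 0.0016 0.0061
0.013 5 -0.0007 0.0023
```

Request:
apply_moves(
  deltas=[
    [0,-0.0004,-0.002,0,-1],
    [0,0,-0.004,0,-1],
    [0,0,-0.007,0,-1],
    [0,0,-0.01,0,-1],
    [0,0,-0.013,0,-1],
    [0,0,-0.016,0,-1],
    [0,0,-0.018,0,-1],
    [0,0,-0.015,0,-1],
  ],
)

```text
t: 30.65
tool_pos: [0.6026, 0.1243, 0.2732]
tool_rot: [0.077, 3.114, -0.021]
contact_force: [-0.5, -1.0, -0.6]
opening: 0.0189
```

```bash
python3 rel.py 0.3 0 0.04; python3 look.py w13.png; python3 clipm.py
python3 - <<'E'
import numpy as np,cv2
im=cv2.imread('pics/w13.png')[190:420,270:560]
cv2.imwrite('pics/w13c.png',cv2.resize(np.clip(im*2.0,0,255).astype('uint8'),None,fx=2.5,fy=2.5,interpolation=cv2.INTER_CUBIC))
E
```

```text
t 30.65 tcp [0.6026 0.1243 0.2732] F [-0.4722 -1.0223 -0.6169] open 0.0189
tip world [0.6012 0.1339 0.1912] tip in post [ 0.0074 -0.0038  0.0432] lifter yaw -92.85213319064653 zaxis in post [-0.0112 -0.0042  0.9999]
tool delta [-0.0028 -0.2926  0.007 ] turn 0.0025807626776368628
30.65 [0.6026 0.1243 0.2732] [-0.4722 -1.0223 -0.6169] 0.018949429541533946
toolx yaw 177.177989756757 tooly yaw 87.15839865532551 z [ 0.0265 -0.0139 -0.9996]
clip pts 273 z -0.006238978637231579 x -0.007561322799220191 0.026942301517322916 y -0.014412066952940618 0.011784970568495068
-0.014 36 -0.0002 0.0259
-0.011 63 0.0009 0.0269
-0.008 47 0.0049 0.0269
-0.005 11 0.0059 0.0269
-0.002 7 -0.0076 0.0269
0.001 5 0.0248 0.0259
0.004 13 0.0079 0.0259
0.007 33 0.0057 0.0259
0.01 56 0.0003 0.026
0.013 2 -0.0008 0.0014
```

View pics/w13c.png

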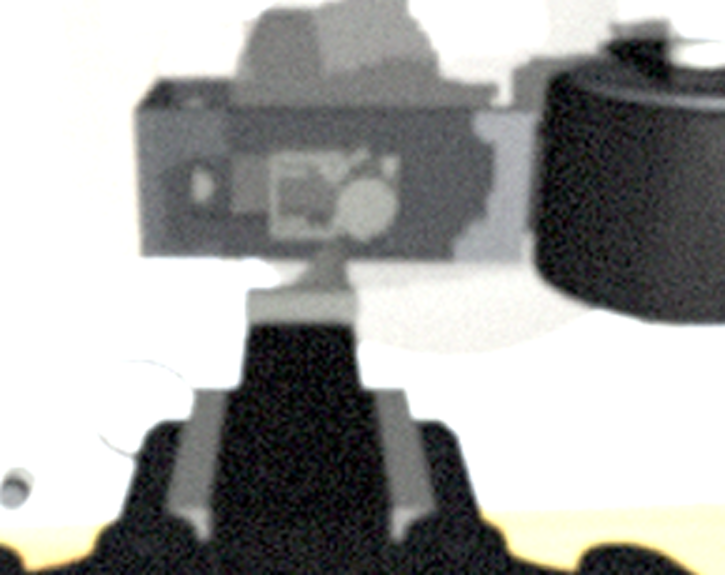

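Request:
apply_moves(
  deltas=[
    [0.002,-0.04,0,0,-1],
    [0.002,-0.05,0,0,-1],
    [0.002,-0.05,0,0,-1],
    [0.002,-0.05,0,0,-1],
    [0.002,-0.05,0,0,-1],
    [0.001,-0.042,0,0.054,-1],
    [0,-0.02,0,0.054,-1],
    [0,0,0,0,-1],
  ],
)

```text
t: 31.7
tool_pos: [0.5768, -0.1842, 0.2825]
tool_rot: [0.246, 3.096, -0.015]
contact_force: [-0.5, -0.1, -1.6]
opening: 0.0191
```

```bash
cat >> rel.py <<'E'
def stand():
    o=ctrl.get_obs(); t,L,Rt=state(o); w=np.array([0.5745,-0.1734,0.075])
    y=np.degrees(np.arctan2(L[1,0],L[0,0]))
    print('t',o['t'],'tip',t,'to stand, tool delta',Rt.T@(w-t),'turn',-np.radians(-99.06-y),'z axis',L[:,2],'F',o['contact_force'])
E
python3 -c "import rel;rel.stand()"; python3 look.py w14.png
python3 - <<'E'
from cloud import *
import rel
d=np.load('last.npz');o={'tool_pos':d['tp'],'tool_rot':d['tr']};p={'mtx':d['mtx'],'mount':d['mount']}
t,L,Rt=rel.state(o)
c=(215,115,90,110)
im=cv2.cvtColor(d['img'],cv2.COLOR_RGB2BGR)[c[1]:c[1]+c[3],c[0]:c[0]+c[2]]
im=cv2.resize(np.clip(im*2.2,0,255).astype('uint8'),None,fx=5,fy=5,interpolation=cv2.INTER_CUBIC)
for X,col in [(t,(0,0,255)),(t-.004*L[:,1],(255,0,0)),(np.array([.5729,-.1823,.062]),(0,255,0))]:
    u=proj(p,X,o); cv2.circle(im,tuple(int(v) for v in ((u-c[:2])*5+2.5)),3,col,-1)
cv2.imwrite('pics/w14c.png',im)
E
```

```text
t 31.7 tip [ 0.5773 -0.1741  0.2005] to stand, tool delta [0.0074 0.0011 0.1254] turn -0.0005609832461645021 z axis [-0.0123  0.0074  0.9999] F [-0.4971 -0.0935 -1.6465]
31.7 [ 0.5768 -0.1842  0.2825] [-0.4971 -0.0935 -1.6465] 0.01914816308023184
toolx yaw 170.93178739335133 tooly yaw 80.91765606614872 z [ 0.0348 -0.0124 -0.9993]
```

View pics/w14c.png

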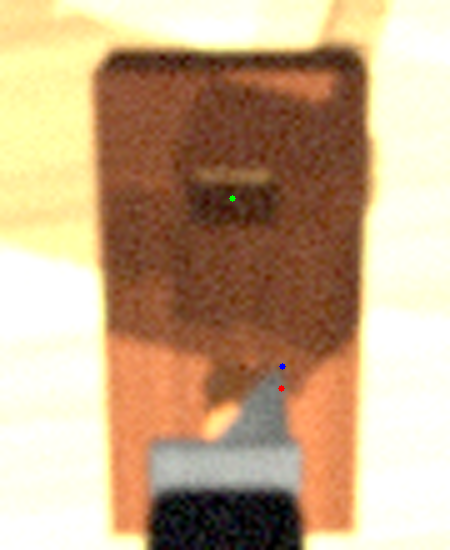

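Run:
```python
from cloud import *
import rel
for f in ['last.npz']:
    d=np.load(f);o={'tool_pos':d['tp'],'tool_rot':d['tr']}
    P=load(f); Rt=R.from_rotvec(d['tr']).as_matrix(); W=P[190:330].reshape(-1,3);W=W[~np.isnan(W[:,0])]
    q=(W-d['tp'])@Rt
    print('hrel exp',rel.hrel,'top exp z',rel.hrel[2]-.031)
    m=q[(abs(q[:,0])<.02)&(abs(q[:,1])<.013)&(q[:,2]>-.06)&(q[:,2]<.03)]
    t=m[m[:,2]<rel.hrel[2]-.026]
    print(len(m),len(t),np.median(t,0),t.min(0),t.max(0))
    q2=q[(q[:,0]>.005)&(q[:,0]<.03)&(abs(q[:,1])<.02)]
    c=q2[(abs(q2[:,2]-(rel.hrel[2]+.031))<.006)]; print('collar',len(c),c.min(0),c.max(0),np.median(c,0))
```

```text
hrel exp [ 0.002   0.0004 -0.0101] top exp z -0.04114865156123038
5063 2601 [ 0.0045 -0.     -0.0409] [-0.0128 -0.0129 -0.0593] [ 0.0127  0.013  -0.0362]
collar 353 [ 0.0091 -0.0092  0.0149] [0.0164 0.0102 0.0246] [0.0135 0.0003 0.0207]
```

Request:
apply_moves(
  deltas=[
    [0.004,0.001,0.01,0,-1],
    [0.0034,0.0005,0.02,0,-1],
    [0,0,0.025,0,-1],
    [0,0,0.025,0,-1],
    [0,0,0.015,0,-1],
    [0,0,0.006,0,-1],
    [0,0,0,0,-1],
    [0,0,0,0,-1],
  ],
)

```text
t: 32.75
tool_pos: [0.5721, -0.1743, 0.1728]
tool_rot: [0.229, 3.101, -0.01]
contact_force: [0.1, 0.1, -1.2]
opening: 0.0194
```

```bash
python3 -c "import rel;rel.stand()"; python3 look.py w15.png
cat > cr.py <<'E'
from cloud import *
import rel,sys
d=np.load('last.npz');o={'tool_pos':d['tp'],'tool_rot':d['tr']};p={'mtx':d['mtx'],'mount':d['mount']}
t,L,Rt=rel.state(o)
c=(200,120,110,110)
im=cv2.cvtColor(d['img'],cv2.COLOR_RGB2BGR)[c[1]:c[1]+c[3],c[0]:c[0]+c[2]]
im=cv2.resize(np.clip(im*2.2,0,255).astype('uint8'),None,fx=5,fy=5,interpolation=cv2.INTER_CUBIC)
for X,col in [(t,(0,0,255)),(t-.004*L[:,1],(255,0,0)),(np.array([.5729,-.1823,.062]),(0,255,0))]:
    u=proj(p,X,o); cv2.circle(im,tuple(int(v) for v in ((u-c[:2])*5+2.5)),3,col,-1)
cv2.imwrite('pics/'+sys.argv[1],im)
E
python3 cr.py w15c.png
```

```text
t 32.75 tip [ 0.5722 -0.164   0.0909] to stand, tool delta [-0.0032 -0.0089  0.016 ] turn 0.010523896486406828 z axis [-0.0091  0.0041  1.    ] F [ 0.1146  0.092  -1.1933]
32.75 [ 0.5721 -0.1743  0.1728] [ 0.1146  0.092  -1.1933] 0.019379370739699295
toolx yaw 171.5607688807796 tooly yaw 81.55306817685675 z [ 0.0317 -0.0089 -0.9995]
```

View pics/w15c.png

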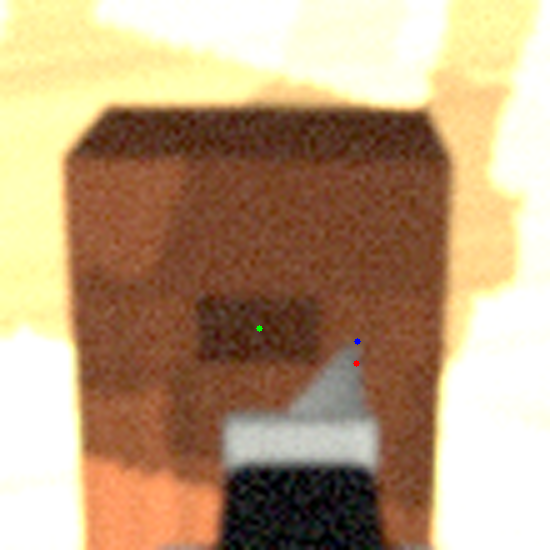

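Request:
apply_moves(
  deltas=[
    [-0.0016,-0.0045,0,0.01,-1],
    [-0.0016,-0.0044,0,0,-1],
    [0,0,0.004,0,-1],
    [0,0,0.004,0,-1],
    [0,0,0.004,0,-1],
    [0,0,0.002,0,-1],
    [0,0,0,0,-1],
    [0,0,0,0,-1],
  ],
)

```text
t: 33.8
tool_pos: [0.5753, -0.1851, 0.1597]
tool_rot: [0.246, 3.097, -0.011]
contact_force: [0.7, 0.1, -0.9]
opening: 0.0193
```

```bash
python3 -c "import rel;rel.stand()"; python3 look.py w16.png; python3 cr.py w16c.png
```

```text
t 33.8 tip [ 0.5757 -0.1748  0.0778] to stand, tool delta [0.0015 0.0012 0.0027] turn -0.000594049051110273 z axis [-0.0117  0.005   0.9999] F [ 0.7019  0.0763 -0.9436]
33.8 [ 0.5753 -0.1851  0.1597] [ 0.7019  0.0763 -0.9436] 0.01929181491438365
toolx yaw 170.92500005621767 tooly yaw 80.91583571250209 z [ 0.0343 -0.01   -0.9994]
```

View pics/w16c.png

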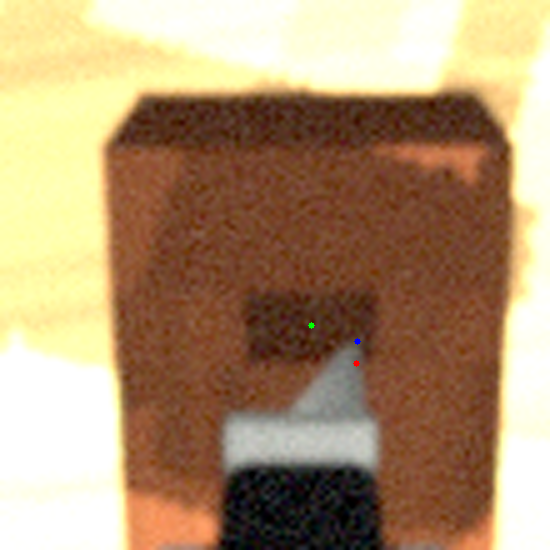

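Request:
apply_moves(
  deltas=[
    [0.0015,0.0012,0,0,-1],
    [0,0,0,0,-1],
    [0.0003,0,0.007,0,-1],
    [0.0003,0,0.009,0,-1],
    [0.0003,0,0.009,0,-1],
    [0.0003,0,0.007,0,-1],
    [0,0,0,0,-1],
    [0,0,0,0,-1],
  ],
)

```text
t: 34.85
tool_pos: [0.5734, -0.1835, 0.1246]
tool_rot: [0.246, 3.098, -0.011]
contact_force: [0.1, 0.6, -1.1]
opening: 0.0196
```

```bash
python3 -c "import rel;rel.stand()"; python3 look.py w17.png; python3 cr.py w17c.png
```

```text
t 34.85 tip [ 0.5738 -0.1732  0.0427] to stand, tool delta [-0.0019 -0.0002 -0.0323] turn -0.0006246914470329577 z axis [-0.0106  0.0045  0.9999] F [ 0.0586  0.587  -1.0839]
34.85 [ 0.5734 -0.1835  0.1246] [ 0.0586  0.587  -1.0839] 0.019557066938467923
toolx yaw 170.9223451573692 tooly yaw 80.91417715441642 z [ 0.0331 -0.0095 -0.9994]
```

View pics/w17c.png

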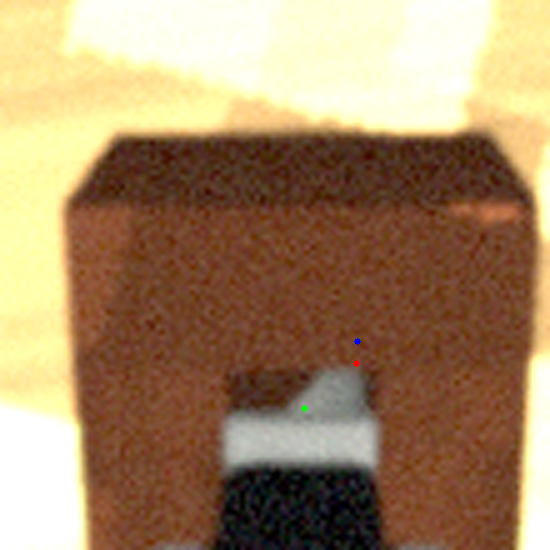

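In the slot. 36.7 mm left to go.

Request:
apply_moves(
  deltas=[
    [0,0,0.007,0,-1],
    [0.0003,0,0.008,0,-1],
    [0.0003,0,0.008,0,-1],
    [0.0002,0,0.007,0,-1],
    [0.0,0,0.003,0,-1],
    [0,0,0.0015,0,-1],
    [0,0,0,0,-1],
    [0,0,0,0,-1],
  ],
)

```text
t: 35.9
tool_pos: [0.5743, -0.1839, 0.0884]
tool_rot: [0.246, 3.097, -0.011]
contact_force: [0.4, 0.3, -1.0]
opening: 0.019
```

```bash
python3 -c "import rel;rel.stand()"
```

```text
t 35.9 tip [ 0.5747 -0.1737  0.0065] to stand, tool delta [-0.0022 -0.0001 -0.0685] turn -0.0005815512955893546 z axis [-0.0118  0.0051  0.9999] F [ 0.3578  0.3234 -1.0113]
```

Request:
apply_moves(
  deltas=[
    [0,0,0.0005,0,1],
    [0,0,0,0,1],
    [0,0,0,0,1],
    [0,0,0,0,1],
    [0,0,-0.01,0,1],
    [0,0,-0.02,0,1],
    [0,0,-0.035,0,1],
    [0,0,-0.035,0,1],
  ],
)

```text
t: 36.9
tool_pos: [0.5699, -0.1825, 0.192]
tool_rot: [0.246, 3.099, -0.01]
contact_force: [1.2, -0.4, -0.3]
opening: 0.0853
```

```bash
python3 look.py w18.png;python3 - <<'E'
from cloud import *
P=load(); W=P[120:300].reshape(-1,3); W=W[~np.isnan(W[:,0])]
r=lambda q:cv2.minAreaRect((q[:,:2]*1000).astype(np.float32))
t=W[(W[:,2]>.12)&(W[:,2]<.138)&(np.hypot(W[:,0]-.573,W[:,1]+.183)<.02)]; print('handle top',len(t),np.median(t,0),r(t))
E
```

```text
36.9 [ 0.5699 -0.1825  0.192 ] [ 1.2133 -0.3712 -0.2604] 0.08531043892255281
toolx yaw 170.92479266810994 tooly yaw 80.91722964403486 z [ 0.0324 -0.0092 -0.9994]
handle top 586 [ 0.571  -0.1832  0.1287] ((572.5576782226562, -183.42237854003906), (19.195199966430664, 19.67916488647461), 80.86734008789062)
```

View pics/w18.png

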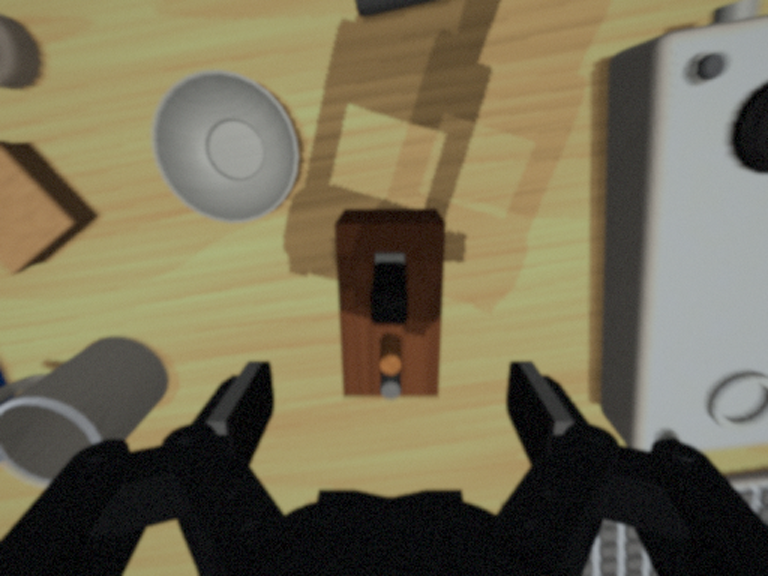

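Request:
apply_moves(
  deltas=[
    [0.002,0.03,-0.015,0,1],
    [0.002,0.045,-0.015,0,1],
    [0.002,0.05,-0.015,0,1],
    [0.003,0.05,-0.01,0,1],
    [0.002,0.05,-0.005,0,1],
    [0.002,0.04,0,0,1],
    [0.001,0.025,0,0,1],
    [0.001,0.012,0,0,1],
  ],
)

```text
t: 37.95
tool_pos: [0.6072, 0.1254, 0.2743]
tool_rot: [0.248, 3.066, -0.017]
contact_force: [0.7, -0.1, -0.6]
opening: 0.0857
```

Request:
apply_moves(
  deltas=[
    [0,0,0,0.15,0.3],
    [0,0,0,0.185,0.3],
    [0,0,0,0.185,0.3],
    [0,0,0,0.185,0.3],
    [0,0,0,0.185,0.3],
    [0,0,0,0.185,0.3],
    [0,0,0,0.185,0.3],
    [0,0,0,0.15,0.3],
  ],
)

```text
t: 38.95
tool_pos: [0.6079, 0.1214, 0.2809]
tool_rot: [2.209, 2.145, 0.059]
contact_force: [0.0, -0.4, -0.1]
opening: 0.0556
```

```bash
python3 look.py w19.png; python3 clipm.py; python3 -c "
from h import *
print(ctrl.get_obs()['q'])"
```

```text
38.95 [0.6079 0.1214 0.2809] [ 0.0125 -0.3666 -0.1498] 0.05555228632045557
toolx yaw 88.27983513082792 tooly yaw -1.6541423315552397 z [ 0.0707 -0.0182 -0.9973]
clip pts 234 z -0.006062647494463058 x -0.00813917699108099 0.02656936626437448 y -0.014796874647712701 0.011642174817593016
-0.014 29 -0.0007 0.0264
-0.011 47 0.0021 0.0265
-0.008 21 0.0055 0.0264
-0.005 10 0.0077 0.0266
-0.002 8 0.0241 0.0264
0.001 10 -0.0081 0.0264
0.004 12 0.0082 0.0264
0.007 28 0.003 0.0263
0.01 67 -0.0009 0.0262
0.013 2 -0.0003 0.0009
[ 0.08801357 -0.0269727   1.6122065  -0.024518    1.48723243  0.12171048]
```

View pics/w19.png

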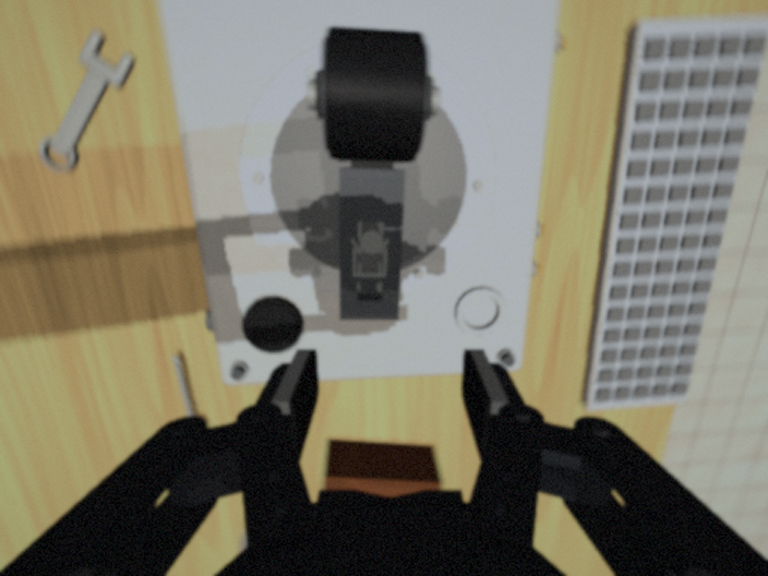

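Request:
apply_moves(
  deltas=[
    [0.0007,-0.004,0.01,0.024,0.1],
    [0.001,-0.005,0.018,0,0.1],
    [0.001,-0.0046,0.022,0,0.1],
    [0,0,0.022,0,0.1],
    [0,0,0.02,0,0.1],
    [0,0,0.015,0,0.1],
    [0,0,0.008,0,0.1],
    [0,0,0,0,0.1],
  ],
)

```text
t: 40.0
tool_pos: [0.5995, 0.1214, 0.1556]
tool_rot: [2.233, 2.123, 0.054]
contact_force: [-0.7, -0.4, 0.3]
opening: 0.0468
```

```bash
python3 look.py w20.png; python3 clipm.py
cat > g.py <<'E'
from h import *
import sys
np.set_printoptions(precision=4,suppress=True)
o=ctrl.get_obs(); M=R.from_rotvec(o['tool_rot']).as_matrix()
w=np.array([float(a) for a in sys.argv[1:4]])
print(o['t'],o['tool_pos'],'F',o['contact_force'],'open',o['opening'],'delta',M.T@(w-o['tool_pos']),'yaw y',np.degrees(np.arctan2(M[1,1],M[0,1])),'z',M[:,2])
E
python3 g.py .6032 .1222 .1325
```

```text
40.0 [0.5995 0.1214 0.1556] [-0.6991 -0.4382  0.2692] 0.046832724952566025
toolx yaw 87.07109164231102 tooly yaw -2.868110571792178 z [ 0.0665 -0.0191 -0.9976]
clip pts 655 z -0.006202037877220068 x -0.00781227149128469 0.027040711573813794 y -0.014505785818710317 0.011884613630171499
-0.014 76 -0.0012 0.026
-0.011 139 0.0006 0.0267
-0.008 84 0.0047 0.0267
-0.005 25 -0.0059 0.0269
-0.002 30 -0.0078 0.027
0.001 22 -0.0063 0.0263
0.004 36 -0.0063 0.0263
0.007 80 0.0067 0.0266
0.01 159 -0.001 0.0265
0.013 4 -0.0007 0.001
40.05 [0.5998 0.1215 0.1562] F [-0.1135  1.1894  0.5204] open 0.04731511621177538 delta [0.0013 0.0017 0.0238] yaw y -2.8684968542994334 z [ 0.0673 -0.019  -0.9975]
```

View pics/w20.png

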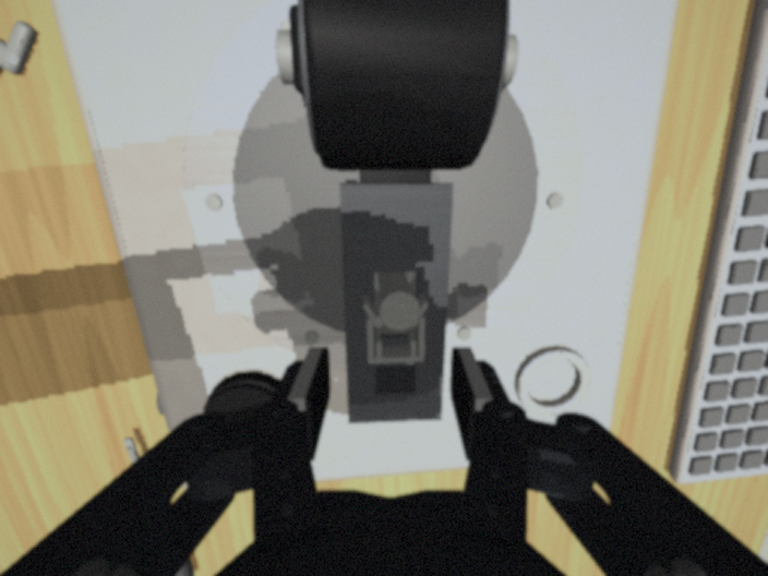

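Request:
apply_moves(
  deltas=[
    [0.0007,0.0009,0.006,0,0],
    [0.0006,0.0008,0.007,0,0],
    [0,0,0.005,0,0],
    [0,0,0.003,0,0],
    [0,0,0.001,0,0],
    [0,0,0,0,0],
    [0,0,0,0,0],
    [0,0,0,0,0],
  ],
  grip_force=25,
)

```text
t: 41.05
tool_pos: [0.605, 0.1225, 0.1357]
tool_rot: [2.231, 2.121, 0.061]
contact_force: [0.1, -1.3, 0.5]
opening: 0.0426
```

```bash
python3 look.py w21.png; python3 g.py .6032 .1222 .1325
```

```text
41.05 [0.605  0.1225 0.1357] [ 0.1333 -1.2663  0.535 ] 0.04260594742614768
toolx yaw 87.0738775595013 tooly yaw -2.863697091619657 z [ 0.072  -0.0186 -0.9972]
41.1 [0.6051 0.1225 0.1357] F [ 0.5496  0.1223 -0.0568] open 0.042822290289345005 delta [-0.0003 -0.0021  0.0031] yaw y -2.8632804274165666 z [ 0.0722 -0.0186 -0.9972]
```

View pics/w21.png

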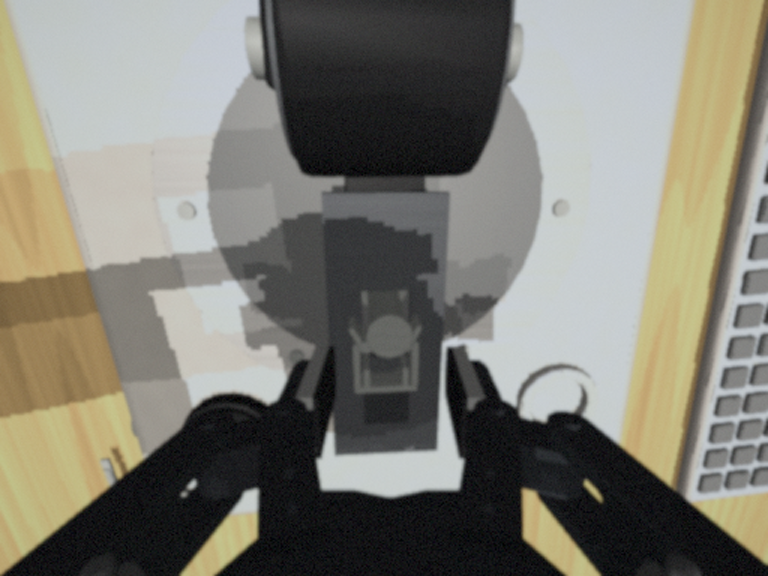

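Request:
apply_moves(
  deltas=[
    [0,-0.001,0.002,0,0],
    [0,-0.0008,0.0013,0,0],
    [0,0,0,0,0],
    [0,0,0,0,-1],
    [0,0,0,0,-1],
    [0,0,0,0,-1],
    [0,0,0,0,-1],
    [0,0,0,0,-1],
  ],
)

```text
t: 42.1
tool_pos: [0.6035, 0.1225, 0.1323]
tool_rot: [2.23, 2.12, 0.061]
contact_force: [-0.3, -0.1, 1.0]
opening: 0.0242
```

```bash
python3 look.py w22.png; python3 g.py .6032 .1222 .1325; python3 clipm.py
```

```text
42.1 [0.6035 0.1225 0.1323] [-0.2559 -0.0569  0.9684] 0.02418738975224777
toolx yaw 87.0712545045564 tooly yaw -2.8658472203712195 z [ 0.0726 -0.0186 -0.9972]
42.15 [0.6035 0.1226 0.1323] F [ 0.0877  0.2466 -0.1149] open 0.02422424029952835 delta [-0.0004 -0.0003 -0.0002] yaw y -2.864570506513791 z [ 0.0727 -0.0185 -0.9972]
clip pts 1028 z -0.00619469642281914 x -0.008046389824304995 0.02871270095202828 y -0.024992772933907666 0.023537066709409967
-0.014 121 -0.0012 0.0287
-0.011 183 -0.0004 0.0267
-0.008 114 -0.0048 0.0271
-0.005 33 -0.0069 0.0274
-0.002 37 -0.0071 0.0265
0.001 39 -0.008 0.0267
0.004 47 -0.0075 0.0267
0.007 99 -0.0051 0.0272
0.01 204 -0.0013 0.027
0.013 27 -0.001 0.0076
```

View pics/w22.png

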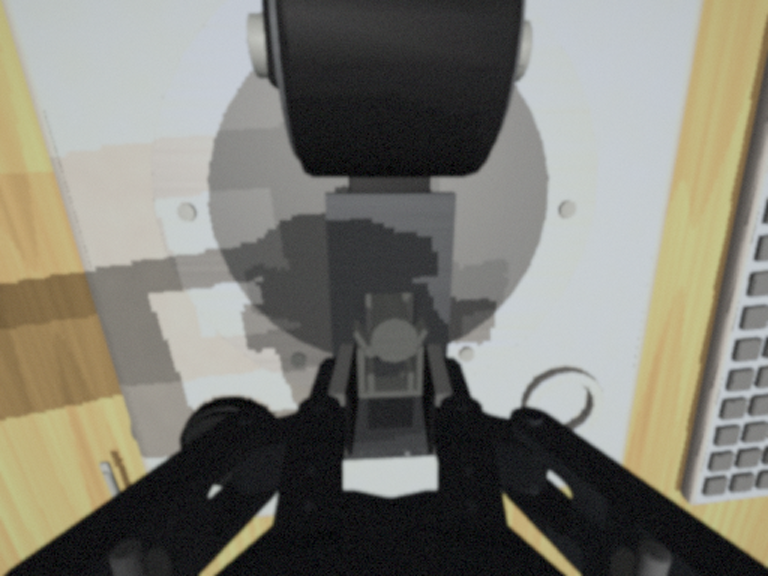

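Request:
apply_moves(
  deltas=[
    [0,0,0,0,-1],
    [-0.002,0,-0.0003,0,-1],
    [-0.003,0,-0.0003,0,-1],
    [-0.004,0,0,0,-1],
    [-0.004,0,0,0,-1],
    [-0.003,0,0,0,-1],
    [0,0,0,0,-1],
    [0,0,0,0,-1],
  ],
  grip_force=40,
)

```text
t: 43.15
tool_pos: [0.6022, 0.1051, 0.1326]
tool_rot: [2.231, 2.12, 0.06]
contact_force: [-1.0, 1.1, -0.4]
opening: 0.0233
```

```bash
python3 look.py w23.png; python3 g.py .6032 .1222 .1325; python3 clipm.py
```

```text
43.15 [0.6022 0.1051 0.1326] [-0.9796  1.0589 -0.3731] 0.023309819589098585
toolx yaw 87.04774708830477 tooly yaw -2.8899309159152096 z [ 0.0716 -0.0186 -0.9973]
43.2 [0.6022 0.1051 0.1326] F [ 0.2779  0.3049 -0.2441] open 0.023239534989277232 delta [ 0.0171  0.0001 -0.0001] yaw y -2.8907118256514304 z [ 0.0716 -0.0187 -0.9973]
clip pts 1086 z -0.0059957889680843784 x -0.007983561209542554 0.046514588782404526 y -0.024970283821026142 0.022656815679941194
-0.014 129 0.0161 0.0465
-0.011 175 0.0181 0.0443
-0.008 119 0.0219 0.0446
-0.005 36 -0.0075 0.0439
-0.002 33 -0.008 0.0439
0.001 32 0.0408 0.044
0.004 97 -0.0072 0.0445
0.007 160 0.0189 0.0448
0.01 164 0.0161 0.0462
0.013 23 0.0167 0.025
```

View pics/w23.png

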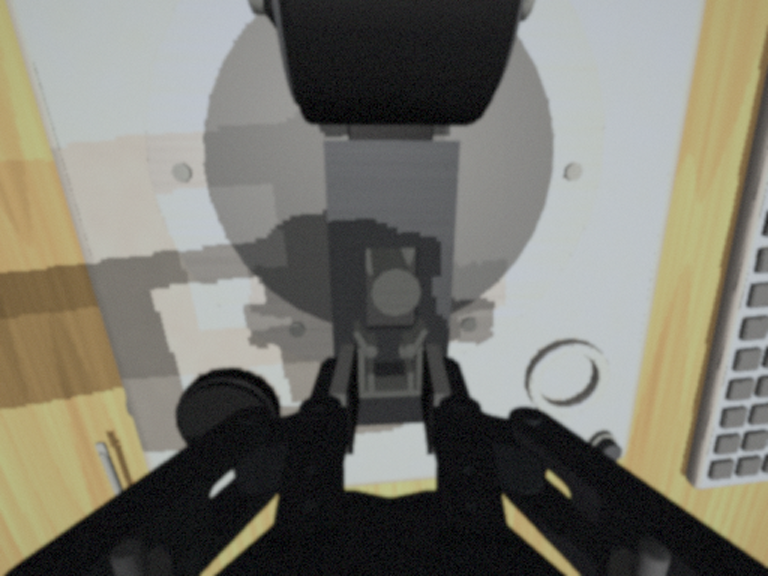

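Request:
apply_moves(
  deltas=[
    [0,0,-0.003,0,-1],
    [0,0,-0.006,0,-1],
    [0,0,-0.01,0,-1],
    [0,0,-0.015,0,-1],
    [0,0,-0.015,0,-1],
    [0,0,-0.01,0,-1],
    [0,0,-0.005,0,-1],
    [0,0,0,0,-1],
  ],
)

```text
t: 44.2
tool_pos: [0.5982, 0.1068, 0.2033]
tool_rot: [2.229, 2.119, 0.065]
contact_force: [0.2, 0.1, 0.0]
opening: 0.0233
```

```bash
python3 look.py w24.png; python3 g.py .4773 -.282 .2
```

```text
44.2 [0.5982 0.1068 0.2033] [0.1698 0.1412 0.0137] 0.023272865144934946
toolx yaw 87.07598546718681 tooly yaw -2.860419792444952 z [ 0.0754 -0.0183 -0.997 ]
44.25 [0.598  0.1068 0.2029] F [-0.6532 -1.644  -0.6766] open 0.023284519024278253 delta [-0.3944 -0.1011  0.001 ] yaw y -2.8572384401140414 z [ 0.0748 -0.0184 -0.997 ]
```

View pics/w24.png

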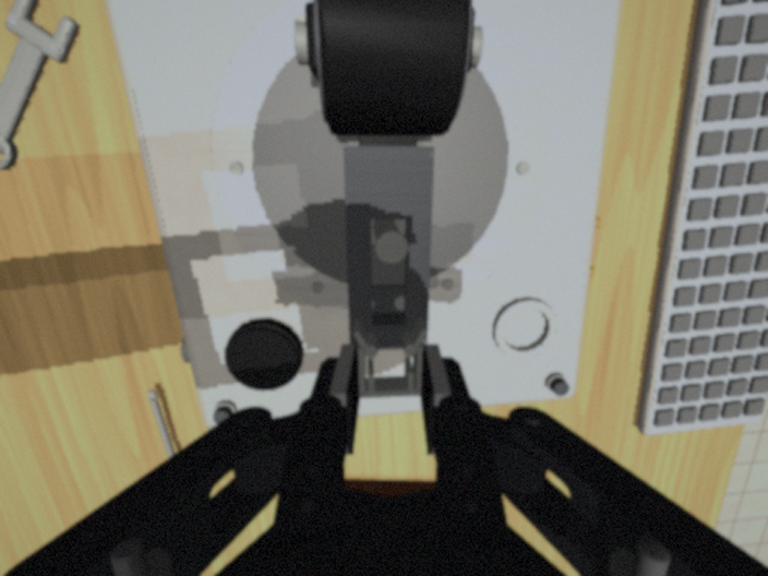

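Request:
apply_moves(
  deltas=[
    [-0.03,-0.007,-0.004,0,-1],
    [-0.045,-0.011,-0.004,0,-1],
    [-0.055,-0.015,0,0,-1],
    [-0.055,-0.015,0,0,-1],
    [-0.055,-0.015,0,0,-1],
    [-0.055,-0.015,0,0,-1],
    [-0.045,-0.01,0,0,-1],
    [-0.025,-0.006,0,0,-1],
  ],
)

```text
t: 45.25
tool_pos: [0.4801, -0.2612, 0.2031]
tool_rot: [2.229, 2.13, 0.058]
contact_force: [0.2, 0.2, -0.4]
opening: 0.0237
```

Request:
apply_moves(
  deltas=[
    [-0.01,-0.003,0,0,-1],
    [0,0,0,0,-1],
    [0,0,0,0,-1],
    [0,0,0,0,-1],
    [0,0,0,0,-1],
    [0,0,0,0,-1],
    [0,0,0,0,-1],
    [0,0,0,0,-1],
  ],
)

```text
t: 46.25
tool_pos: [0.4767, -0.2687, 0.2015]
tool_rot: [2.23, 2.135, 0.059]
contact_force: [-0.7, -0.4, 0.2]
opening: 0.0233
```

```bash
python3 look.py w25.png; python3 g.py .4773 -.282 .06
```

```text
46.25 [ 0.4767 -0.2687  0.2015] [-0.6638 -0.3993  0.2496] 0.023344055029909824
toolx yaw 87.48125387793104 tooly yaw -2.481696581377328 z [ 0.0651 -0.0127 -0.9978]
46.3 [ 0.4767 -0.2687  0.2014] F [-0.1126  0.3868 -0.506 ] open 0.023076668491738832 delta [-0.0119 -0.0081  0.1413] yaw y -2.484548845521401 z [ 0.0651 -0.0127 -0.9978]
```

View pics/w25.png

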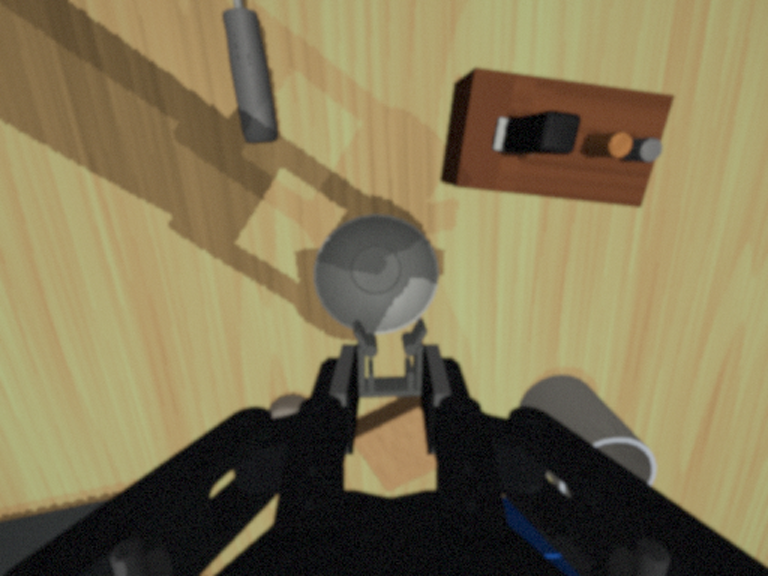

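Request:
apply_moves(
  deltas=[
    [-0.004,-0.003,0.01,0,-1],
    [-0.004,-0.003,0.02,0,-1],
    [-0.004,-0.002,0.028,0,-1],
    [0,0,0.028,0,-1],
    [0,0,0.025,0,-1],
    [0,0,0.015,0,-1],
    [0,0,0.007,0,-1],
    [0,0,0,0,-1],
  ],
)

```text
t: 47.3
tool_pos: [0.473, -0.2824, 0.0564]
tool_rot: [2.237, 2.136, 0.057]
contact_force: [-0.5, 1.0, 0.3]
opening: 0.0231
```

```bash
python3 look.py w26.png; python3 g.py .4773 -.282 .025
```

```text
47.3 [ 0.473  -0.2824  0.0564] [-0.4924  0.9704  0.2981] 0.023068396397378878
toolx yaw 87.35881391083905 tooly yaw -2.619267131411401 z [ 0.0598 -0.0091 -0.9982]
47.35 [ 0.4733 -0.2827  0.057 ] F [-0.1068 -0.596  -0.6049] open 0.023272983602933395 delta [0.0011 0.002  0.0321] yaw y -2.614939484208698 z [ 0.0605 -0.0097 -0.9981]
```

View pics/w26.png

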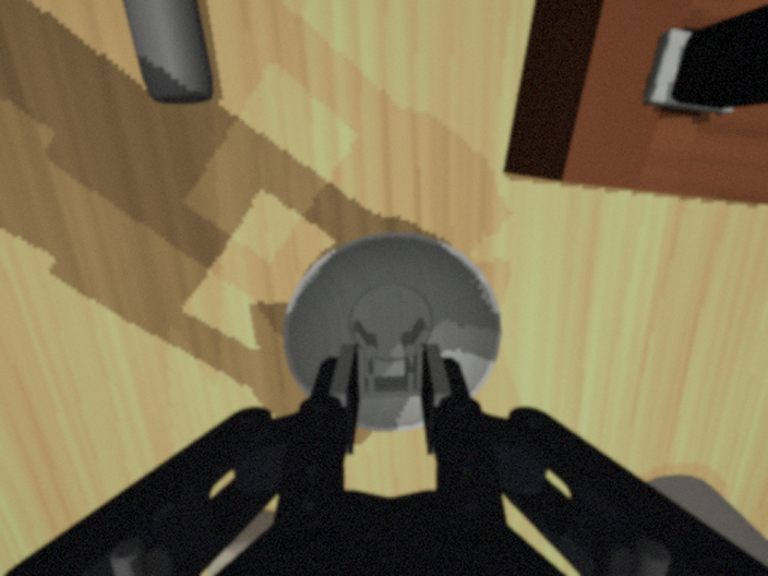

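Request:
apply_moves(
  deltas=[
    [0.002,0.001,0.008,0,-1],
    [0.002,0.001,0.01,0,-1],
    [0,0,0.008,0,-1],
    [0,0,0.003,0,-1],
    [0,0,0,0,-1],
    [0,0,0,0,-0.2],
    [0,0,0,0,-0.1],
    [0,0,0,0,0],
  ],
)

```text
t: 48.35
tool_pos: [0.4796, -0.2802, 0.0292]
tool_rot: [2.232, 2.132, 0.058]
contact_force: [0.3, -0.4, 0.7]
opening: 0.0425
```

```bash
python3 look.py w27.png; python3 g.py .4773 -.282 .025
```

```text
48.35 [ 0.4796 -0.2802  0.0292] [ 0.3229 -0.3723  0.7225] 0.04247644626263919
toolx yaw 87.37442610784301 tooly yaw -2.5865609671396883 z [ 0.065  -0.0133 -0.9978]
48.4 [ 0.4796 -0.2803  0.0293] F [-0.4313  0.0753 -0.0036] open 0.04281712304632371 delta [-0.0018 -0.0025  0.0042] yaw y -2.585334231267702 z [ 0.0651 -0.0134 -0.9978]
```

View pics/w27.png

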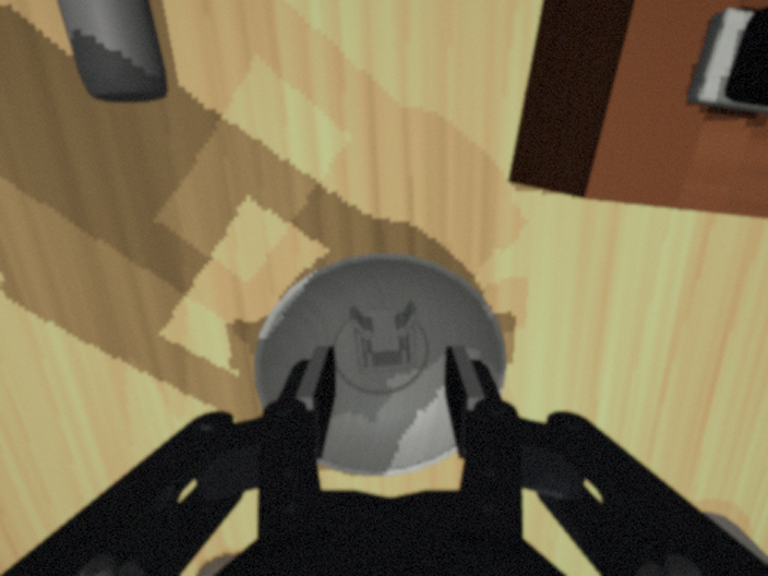

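The clip lies in the dish. I'll lift straight away and check.

Request:
apply_moves(
  deltas=[
    [0,0,-0.008,0,0],
    [0,0,-0.02,0,0],
    [0,0,-0.03,0,0],
    [0,0,-0.03,0,0],
    [0,0,-0.03,0,0],
    [0,0,-0.02,0,0],
    [0,0,-0.01,0,0],
    [0,0,0,0,0],
  ],
)

```text
t: 49.4
tool_pos: [0.4697, -0.2784, 0.1855]
tool_rot: [2.229, 2.13, 0.059]
contact_force: [-0.1, 0.0, -0.4]
opening: 0.0425
```

```bash
python3 look.py w28.png clip_back
python3 - <<'E'
from cloud import *
P=load(); W=P.reshape(-1,3); W=W[~np.isnan(W[:,0])]
t=W[(W[:,2]>.12)&(W[:,2]<.138)&(np.hypot(W[:,0]-.573,W[:,1]+.183)<.025)]; print('handle top',len(t),np.median(t,0) if len(t) else '')
D=W[np.hypot(W[:,0]-.4773,W[:,1]+.2867)<.054]
k=D[(D[:,2]>.022)&(D[:,2]<.03)];print('rim',cv2.minEnclosingCircle((k[:,:2]*1000).astype(np.float32)))
c=D[(np.hypot(D[:,0]-.4773,D[:,1]+.2867)<.034)&(D[:,2]>.010)&(D[:,2]<.03)];print('clip',len(c),c.min(0),c.max(0))
E
```

```text
49.4 [ 0.4697 -0.2784  0.1855] [-0.069   0.0007 -0.365 ] 0.042506611259001
toolx yaw 87.36763209693443 tooly yaw -2.583514996683009 z [ 0.0676 -0.0156 -0.9976]
clip_back 0.81 [258.5 173.9] D [ 0.4807 -0.2855  0.0039] Z 
handle top 960 [ 0.5701 -0.1834  0.1286]
rim ((476.6122131347656, -286.8934326171875), 51.64653396606445)
clip 538 [ 0.4439 -0.3202  0.01  ] [ 0.5103 -0.2528  0.0208]
```

View pics/w28.png

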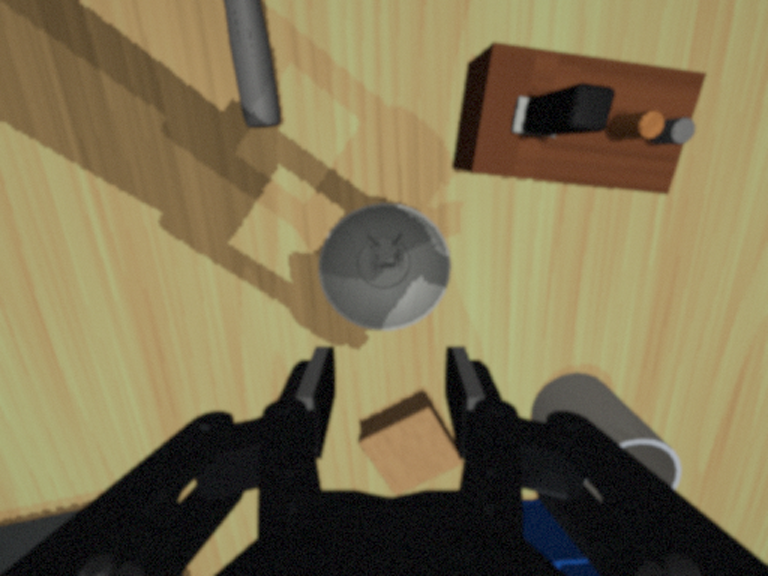

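Clip back is near the dish centre (0.481, -0.286) against (0.477, -0.287). The wedge is seated, its top at 0.1286 as at the start, and the gripper is clear of everything.

```bash
python3 -c "
from station import ctrl
print(ctrl.finish_job())"
```

```text
the job is handed in; nothing more can be done
None
```

The clip is in the steel dish, the wedge is back in its slot in the stand, and the job was handed in at about 49.5 s of the 72 s allowed. No verdict was reported.

- **Getting the clip off:** I slid the wedge point down against the post and pushed the clip off slowly. The highest down-push I read was about 9 N. I read force only at the end of each one-second call, so short peaks in between are not covered. By the task's factor of two, that is roughly 18 N of squeeze, against the 30 N limit.
- **Clip on the stay:** Before I touched it with the fingers, it lay flat with its back about 25 mm from the post axis.
- **Moving the clip:** I gripped it with the fingers, slid it clear of the post and lifted it into the dish.

| Last check | Reading |
|---|---|
| Clip back, from above | about 4 mm from the dish centre |
| Clip height | highest point in the dish's middle, where the clip lies, about 21 mm (limit for its back: 30 mm) |
| Wedge handle top | 0.1286 m, 0.1284–0.1287 m at the start |
| Wedge handle position, when released | within 1 mm of where it began |
| Gripper | open and touching nothing |

- **Tool tilt:** The tool had drifted to a tilt of about 4° by the end. It did not affect the grasp or the placing.
- **Bystanders:** I did not measure them again. The ones visible in the last pictures looked unmoved.

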